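# Turn the ceramic tile over with the spatula and set it home on its board

### The job

With the spatula, turn the freshly coated ceramic tile over sideways onto the raised bed of its wooden board, so that its two ribs face up, and slide it home against the side rail, pressing it snug there for a moment with about 4 N. Work gently with the blade (never more than 8 N) and keep the gripper off the tile and the other things on the bench. Then set the spatula down on its blade and heel on the bench, clear of the board.

Things in the scene. Friction and masses are not known exactly. Their poses are not given: they have to be found in the camera images.
- spatula_grip (a point): Cranked spatula, steel blade, dark wooden handle, 0.12 kg, lying level on blade and heel. Point: centre of the grip, 50 mm above the spatula's underside; x along the handle to the blade, y left, z up. Handle: bar 14 mm wide (y), 22 mm high, x = -82 to +53 mm. A thin rod bends down at the rear to the heel at x = -104 mm, level with the blade's underside.
- spatula_neck (a point): Rear end of the spatula's blade, on its underside, where the neck (16 mm wide) comes down from the handle: 75 mm ahead of and 50 mm below the grip point, same axes. The blade is a thin plate 32 mm wide, 1.5 mm thick and 75 mm long, parallel to the handle or bent up a little (how much is not reported): its square tip stands 0 to 4.5 mm above this line.
- tile_center (a point): Centre of a plain ceramic tile, 80 x 80 mm, 9 mm thick in all, about 0.14 kg. Smooth face up at the start; z points out of it. The other face has two ribs along x, 10 mm wide, 2 mm high, at the edges y = +-40 mm, on which it stands: the space between is 60 mm wide, 2 mm high, open at both x ends. It lies in the board's low bay, a few mm from rear rail and step.
- board_step (a point): Wooden board fixed to the bench. Point: foot of its step, on the low bay's floor, 6 mm above the bench; x to the rear rail, y from low bay to raised bed, z up. Bay y = -100 to 0 mm; step 8 mm high at y = 0; then the raised bed. Front edge at x = -68 mm, open. A tile tipped up about its edge at the step's foot falls over onto the bed.
- board_rail (a point): Foot of the board's side rail on the raised bed: middle of its inner face, 120 mm in y and 8 mm in z from the step point, same axes. The home tile's edge touches this face (its centre 40 mm short of it). Side rail and rear rail (inner face at x = +44 mm) are 12 mm thick and rise 10 mm above the bed.
- flux_jar_c (a point): Small flux jar with screw cap, 45 mm wide, 46 mm high, a bystander; its centre.
- cork_a_c (a point): Cork, 41 mm wide, 26 mm high, a bystander; its centre.
- solder_spool_c (a point): Small white spool, 42 mm wide, 22 mm high, a bystander; its centre.
- film_can_c (a point): Black film can with grey lid, 33 mm wide, 54 mm high, a bystander; its centre.
- cork_b_c (a point): Wider, flatter cork, 46 mm wide, 20 mm high, a bystander; its centre.

How it is judged:
On the way, in this order (a step that is already met when the one before it is completed fails the run):
1. the spatula tips the tile up (angle between tile_center's own z axis and vertical above 0.5 rad and contact force between spatula and tile above 0.1 N), for 0.04 s.
2. the tile lies turned over on the raised bed (angle between tile_center's own z axis and vertical above 3 rad and y of tile_center in the frame of board_step above 0.02 m), for 0.2 s.
3. the spatula presses the turned tile snug against the side rail with 3 N or more (contact force between spatula and tile above 3 N and angle between tile_center's own z axis and vertical above 3.06 rad and y of tile_center in the frame of board_step above 0.0765 m), for 0.2 s.
At the end, for the whole second after the job is handed in: The tile lies flat on the raised bed with its ribs up, its edge within 3.5 mm of the side rail and lengthwise on the bed (centre 30 mm in front of to 7 mm behind the bed's middle); the spatula lies level on its blade and heel on the bench, touching neither board nor tile; both are at rest (angle between tile_center's own z axis and vertical above 3.06 rad and y of tile_center in the frame of board_step between 0.0765 and 0.083 m and x of tile_center in the frame of board_step between -0.03 and 0.007 m and height (world z) of tile_center below 0.0215 m and linear speed of each of tile, spatula below 0.01 m/s and angle between spatula_grip's own z axis and vertical below 0.1 rad and height (world z) of spatula_grip below 0.055 m and contact force between spatula and board below 0.02 N and contact force between spatula and tile below 0.02 N).
It fails at once if the spatula bears on the tile with more than 9 N (contact force between spatula and tile above 9 N).
It fails at once if the spatula bears on the board with more than 9 N (contact force between spatula and board above 9 N).
It fails at once if the gripper or arm touches the tile (contact force between the arm and tile above 0.3 N).
It fails at once if the fingers touch the tile (contact force between the fingers and tile above 0.3 N).
It fails at once if a bystander is moved by more than 20 mm (distance of any of flux_jar_c, cork_a_c, solder_spool_c, film_can_c, cork_b_c from where it was at the start of the episode above 0.02 m).
It also fails if it takes over 72 s, if anything falls off the work surface, if the arm or the gripper's body presses on something with over 40 N, if the wrist force passes 120 N, or if a joint passes its speed limit or range.

### The arm

A 6-joint arm with a two-finger parallel gripper is mounted at the origin on a cart in front of the work surface, level with it; the furniture and walls round the work are solid. World frame = base frame: x ahead of the robot, y to its left, z up, the work surface at z = 0. Lengths are in m, angles in rad, forces in N, time in s.
With the tool pointing down it reaches from about 0.35 to 0.85 m from the base axis. Payload 8.1 kg.
Tool frame: the origin (TCP) lies midway between the tips of the shut fingers; the grasp point (between the pads) lies 19 mm behind it (tcp_to_grasp is the distance from the TCP to the grasp point, in m); z points along the fingers, y is the direction in which the jaws open and shut (so a half turn about z gives the same grasp; the last joint's range is limited). The gripper opens to 93 mm and grips with 3 to 60 N. Pads are 15 mm wide; open, the fingers measure 128 mm over their backs; the gripper's body (75 mm by 188 mm) begins 65 mm behind the grasp point.
Start: joints at [-1.336, 0.13, 1.488, -0, 1.523, -0.085], TCP at [0.189, -0.57, 0.219] pointing down, gripper open.
Joint ranges: [-2.96, 2.96], [-0.89, 2.26], [0.02, 2.5], [-1.34, 4.48], [0, 2.73], [-2.66, 2.66]. Speed limits (rad/s): [2.39, 2.39, 2.79, 3.14, 3.14, 3.14].

### API

Orientations are given as a unit quaternion [x, y, z, w].
In Python, from cell import * gives the robot as it stands.
- The arm moves only by the tool send_rows, never from a script. Its argument "increments" is a list of rows, each an object of numbers: "x", "y", "z": the shift along the tool's x, y, z each as a share of 400 mm, from -1 to 1; "rx", "ry", "rz": the turn, a rotation vector about the tool's x, y, z each as a share of 180 degrees, from -1 to 1; "claw": the opening, from -1 (shut) to 1 (fully open). A call has 1 to 5 rows; each row is the pose to reach, as a shift and turn from the pose commanded when the call began, along the tool's axes at that moment, turning the shorter way round; what a row does not reach only later rows make up. A row lasts 1/8 s, in which the tool goes at most 62.5 mm and 10.7 degrees, less where a joint would pass 70% of its speed; a pose out of reach is approached as far as the arm can. A call with a number of a shift or a turn outside -1 to 1 is refused whole. A call with a gripper value outside its range is refused whole. The fingers move at their own pace and stop on an object; "grip_force" is the grip in N (left out, the last holds). Time passes only in rows, so rows that repeat a pose let the fingers close. It gives the time, the measured TCP pose, the force and the opening at its end, in the units of the state.
- get_obs(): the state, without advancing time (a new reading comes with each control period).
- capture(name): name is "side" or "top"; returns a dict with "color" (400x640x3 uint8, red, green, blue), "z_map" (400x640 float32, m along the optical axis (not along the pixel's ray), 0 where there is no reading), "mtx" (3x3 intrinsics, pixels), "rvec" (rotation vector, rad) and "tvec" (3), from world to camera coordinates, as OpenCV has them. Camera axes: x right, y down, z forward; pixel columns grow to the right and rows downward; lengths in m; the calibration is good to about 2 mm. A picture is of the moment at which its call begins.
- hand_in(): hands the job in, once; it reports no verdict.
The state is a dict: "time_s": time; "joint_positions": joint angles; "joint_velocities": joint speeds; "joint_efforts": joint torques, N m; "position": TCP position; "tool_rot": TCP orientation; "ft_force": force on the tool from outside, world axes, zero at the start; "torque": the same for the moment, N m; "opening": finger opening in m.
Only numpy, scipy, OpenCV 4.12 (cv2) and the standard library are available. Lean on these libraries where they do the work, as an engineer would, in place of code of your own. Each camera call takes 0.05 s, during which the arm holds its last target.

## Working session

There is one attempt and no reset: what is moved stays moved. The work goes in short steps, Python scripts to look and compute and a tool call to move; the robot and the scene stay as the last step left them, time stands still between calls to the robot, and variables do not carry over. Pictures are saved under pics/ and viewed, and the job is handed in when it is done.

Besides the shell and the picture viewer there is one more tool, called after "Emit:" as a command line: name --argument value ..., lists and objects as JSON in quotes. send_rows: Moves the arm, as the interface text tells. Shift numbers are shares of 400 mm and turn numbers shares of 180 degrees, none past 1 either way. Its arguments: {"type":"object","properties":{"increments":{"type":"array"},"grip_force":{"type":"number"}},"required":["increments"]}

```bash
ls; mkdir -p pics
python3 - <<'E'
from cell import *
import cv2
print(get_obs())
for n in("top","side"):
    c=capture(n); cv2.imwrite(f"pics/{n}0.png",c["color"][:,:,::-1]); print(n,c["mtx"],c["rvec"],c["tvec"])
E
```

```text
pics
{'time_s': 0.0, 'joint_positions': array([-1.33640478e+00,  1.31136858e-01,  1.48924497e+00, -2.13549988e-05,
        1.52299157e+00, -8.53799028e-02]), 'joint_velocities': array([ 2.86227080e-03,  1.36231244e-03,  7.83799444e-05, -9.78085991e-04,
       -5.16271711e-04, -1.26343483e-04]), 'joint_efforts': array([-1.12780352e-03, -5.59846258e+01, -4.91758525e+01,  7.65344454e-02,
        3.55972617e-02, -1.82767712e-04]), 'position': array([ 0.18850614, -0.56903752,  0.2176208 ]), 'tool_rot': array([ 9.87245009e-01,  1.59205838e-01, -7.69117890e-05, -8.87107951e-04]), 'ft_force': array([ 0.2739581 , -0.53770308, -0.18742214]), 'torque': array([0.01274081, 0.02388866, 0.03802458]), 'opening': 0.09318953063311912}
top [[461.16443324   0.         311.28548026]
 [  0.         461.16443324 196.22904986]
 [  0.           0.           1.        ]] [ 2.16244777 -2.17839135  0.1487038 ] [-0.01114538  0.58756476  0.99701244]
side [[410.2271401    0.         323.02260499]
 [  0.         410.2271401  195.88715277]
 [  0.           0.           1.        ]] [ 1.04793804  2.41655665 -1.02087946] [ 0.41927754 -0.26122075  1.28482625]
```

View pics/top0.png

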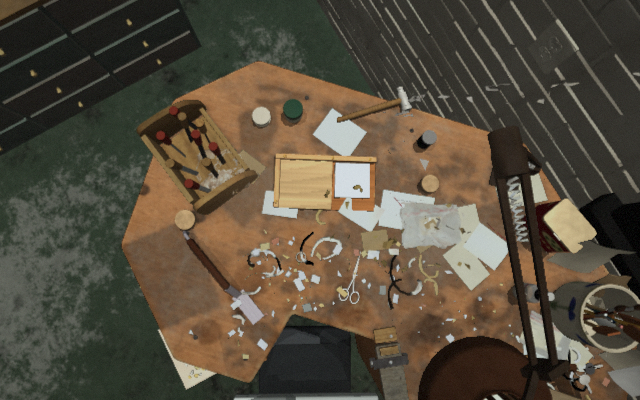

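View pics/side0.png

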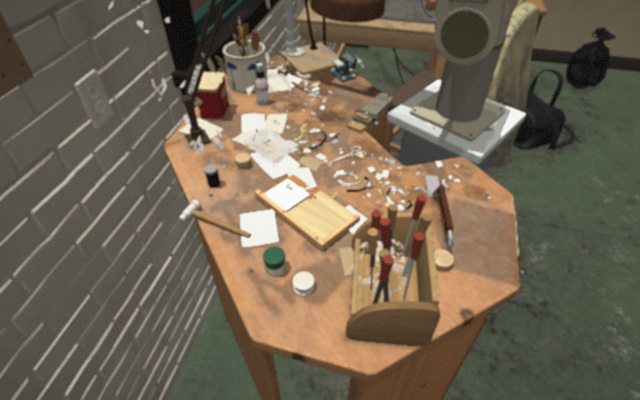

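The top view shows the board at (325,182), with the white tile in its right bay at (352,181). The spatula lies at the left, from the heel near (187,235) to the blade tip near (252,315). The corks are at (185,219) and (430,184), the spool at (261,117), the jar at (292,109) and the film can at (427,140). I'll write the helpers next and zoom in.

```bash
cat > h.py <<'E'
from cell import *
import cv2, numpy as np
from scipy.spatial.transform import Rotation as R
def cam(n):
    c=capture(n); c["R"]=cv2.Rodrigues(np.array(c["rvec"],float))[0]; c["t"]=np.array(c["tvec"],float).ravel(); c["K"]=np.array(c["mtx"]); c["n"]=n
    return c
def ray(c,u,v,z):
    d=c["R"].T@np.linalg.solve(c["K"],[u,v,1.]); o=-c["R"].T@c["t"]
    return o+d*(z-o[2])/d[2]
def proj(c,p):
    q=c["R"]@np.array(p)+c["t"]; q=c["K"]@q; return q[:2]/q[2]
def cloud(c):
    z=c["z_map"]; v,u=np.mgrid[:z.shape[0],:z.shape[1]]
    P=np.stack([(u-c["K"][0,2])/c["K"][0,0]*z,(v-c["K"][1,2])/c["K"][1,1]*z,z],-1)
    W=(P-c["t"])@c["R"]; W[z==0]=np.nan; return W
def crop(c,u0,v0,u1,v1,s,name):
    cv2.imwrite(f"pics/{name}.png",cv2.resize(c["color"][v0:v1,u0:u1,::-1],None,fx=s,fy=s,interpolation=cv2.INTER_CUBIC))
E
python3 - <<'E'
from h import *
c=cam("top"); s=cam("side")
print(-c["R"].T@c["t"],-s["R"].T@s["t"])
crop(c,260,140,390,225,6,"tb"); crop(c,165,200,285,335,4,"ts")
crop(s,245,165,375,255,6,"sb"); crop(s,390,160,490,280,5,"ss")
for u,v in [(352,181),(320,182),(187,235),(252,315),(185,219),(430,184),(261,117),(292,109),(427,140)]: print(u,v,ray(c,u,v,0).round(3),cloud(c)[v,u].round(3))
E
```

```text
[0.46722581 0.0055139  1.05880122] [1.09637269 0.44411922 0.70394138]
352 181 [ 0.627 -0.111  0.   ] [ 0.624 -0.109  0.017]
320 182 [ 0.625 -0.037  0.   ] [ 0.622 -0.036  0.015]
187 235 [0.504 0.268 0.   ] [0.503 0.256 0.048]
252 315 [0.325 0.119 0.   ] [0.325 0.118 0.004]
185 219 [0.541 0.273 0.   ] [0.539 0.267 0.023]
430 184 [ 0.619 -0.293  0.   ] [ 0.615 -0.286  0.026]
261 117 [0.78  0.101 0.   ] [0.774 0.099 0.019]
292 109 [0.799 0.028 0.   ] [0.786 0.027 0.041]
427 140 [ 0.723 -0.29   0.   ] [ 0.71  -0.275  0.056]
```

View pics/tb.png

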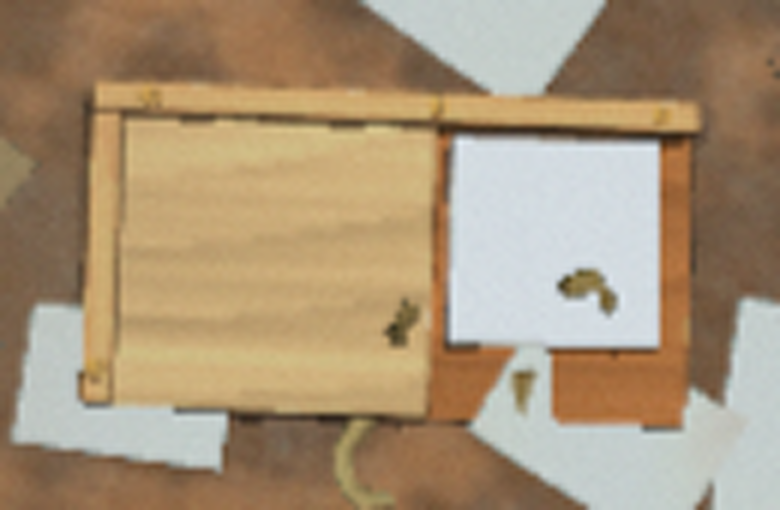

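View pics/ts.png

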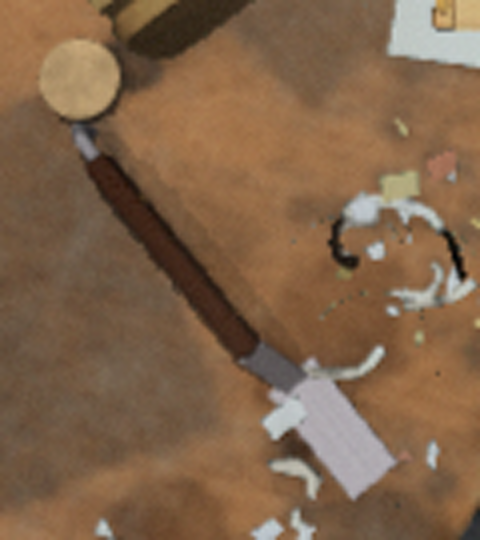

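View pics/sb.png

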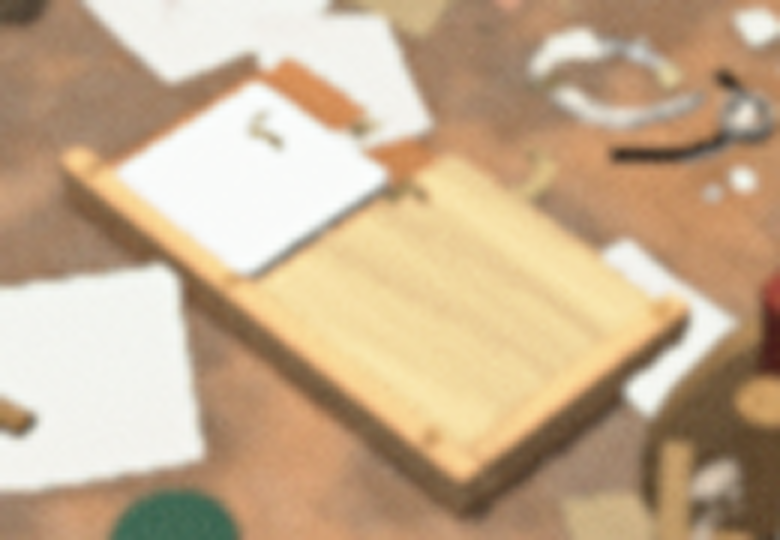

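View pics/ss.png

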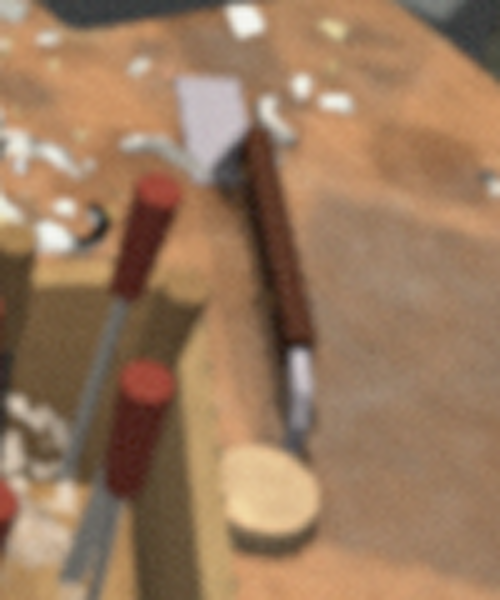

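The board's step runs at about u=432 in the zoomed crop. The tile spans (450–660, 135–347) there, with its long sides parallel to the board. The spatula is clean from heel to blade, with a cork just behind its heel. Next I'll measure these.

```bash
cat > m1.py <<'E'
from h import *
c=cam("top"); W=cloud(c)
im=c["color"].astype(int); r,g,b=im[...,0],im[...,1],im[...,2]
hsv=cv2.cvtColor(c["color"],cv2.COLOR_RGB2HSV)
def rect(m,z,box):
    u0,v0,u1,v1=box; mm=np.zeros(m.shape,np.uint8); mm[v0:v1,u0:u1]=m[v0:v1,u0:u1]
    cs,_=cv2.findContours(mm,cv2.RETR_EXTERNAL,cv2.CHAIN_APPROX_NONE); k=max(cs,key=cv2.contourArea)
    P=np.array([ray(c,*p[0],z)[:2] for p in k],np.float32); return cv2.minAreaRect(P*1000),k
# tile
print("tile",rect((hsv[...,1]<30)&(hsv[...,2]>170),0.015,(332,160,372,199))[0])
# spatula handle: dark brown
m=(hsv[...,2]<110)&(r>g+15)
R1,k=rect(m,0.061,(180,230,232,295)); print("handle",R1)
m=(hsv[...,1]<50)&(hsv[...,2]>140)
R2,k2=rect(m,0.002,(228,285,270,330)); print("blade",R2)
# blade plane
mk=np.zeros(m.shape,np.uint8); cv2.drawContours(mk,[k2],-1,1,-1); mk=cv2.erode(mk,np.ones((3,3)))
p=W[mk>0]; p=p[~np.isnan(p[:,0])]
d=np.array([-.77,-.64]); s=p[:,:2]@d; print(len(p),np.polyfit(s-s.mean(),p[:,2],1),p[:,2].std())
print("bench z near", [np.nanmedian(W[v-4:v+4,u-4:u+4,2]).round(4) for u,v in[(200,290),(215,310),(280,330),(240,260)]])
for n,u,v in(("bay",345,203),("bay2",370,206),("bed",300,185),("bedn",325,185),("tile",350,175),("rear",310,157),("paper",280,210)):
    print(n,np.nanmedian(W[v-2:v+3,u-2:u+3].reshape(-1,3),0).round(4))
# board edges
for n,u,v,z in (("step_top_front",260+428/6,140+415/6,.014),("step_top_rear",260+436/6,140+125/6,.014),("rail_in_front",260+112/6,140+404/6,.024),("rail_in_rear",260+122/6,140+113/6,.024),
 ("rear inner left",260+122/6,140+116/6,.024),("rear inner right",260+700/6,140+133/6,.024),("front right",260+682/6,140+427/6,.006),("bay end rear",260+692/6,140+135/6,.006)):
    print(n,ray(c,u-.4,v-.4,z).round(4))
E
python3 m1.py
```

```text
tile ((625.4915161132812, -109.43949890136719), (78.31720733642578, 81.22956848144531), 88.67457580566406)
handle ((424.76654052734375, 227.76988220214844), (159.83506774902344, 91.57882690429688), 41.33964538574219)
blade ((339.63653564453125, 132.86404418945312), (74.72779846191406, 46.2054443359375), 37.54754638671875)
344 [-0.00823376  0.00264348] 0.0023474053702627826
bench z near [np.float64(-0.0001), np.float64(0.0), np.float64(-0.0006), np.float64(-0.0004)]
bay [ 0.574  -0.0929  0.0118]
bay2 [ 0.5673 -0.151   0.0055]
bed [0.6159 0.0097 0.0131]
bedn [ 0.6158 -0.0475  0.0126]
tile [ 0.6386 -0.1054  0.0143]
rear [ 0.6789 -0.0135  0.0231]
paper [0.5595 0.0559 0.0044]
step_top_front [ 0.5609 -0.0604  0.014 ]
step_top_rear [ 0.6726 -0.0649  0.014 ]
rail_in_front [0.5649 0.0588 0.024 ]
rail_in_rear [0.6759 0.055  0.024 ]
rear inner left [0.6747 0.055  0.024 ]
rear inner right [ 0.6671 -0.1649  0.024 ]
front right [ 0.5563 -0.1581  0.006 ]
bay end rear [ 0.6698 -0.1648  0.006 ]
```

```bash
cat > m2.py <<'E'
from h import *
c=cam("top"); s=cam("side")
def P(x,y,z,f=4,o=(165,200)): return ray(c,o[0]+(x+.5)/f-.5,o[1]+(y+.5)/f-.5,z)
a=P(97,160,.061);b=P(248,353,.061);print("handle",a,b,np.linalg.norm(b-a),np.degrees(np.arctan2(*(b-a)[1::-1])))
t1=P(398,462,.003);t2=P(354,498,.003);rr=P(327,372,.0015)
print("tip",t1,t2,np.linalg.norm(t1-t2),(t1+t2)/2,"rear corner",rr,np.linalg.norm(rr-t1),np.degrees(np.arctan2(*(t1-rr)[1::-1])))
crop(c,180,225,235,300,8,"tsz")
cr=c["color"][270:335,215,:]
crop(c,222,280,270,330,10,"tbz"); crop(s,415,165,460,270,5,"ssz")
E
python3 m2.py
```

```text
handle [0.49230334 0.24838022 0.061     ] [0.38968916 0.1664033  0.061     ] 0.13133881795272448 -141.37917118694028
tip [0.32445198 0.09151184 0.003     ] [0.30513069 0.11590277 0.003     ] 0.031116381440072366 [0.31479133 0.10370731 0.003     ] rear corner [0.37411623 0.1316239  0.0015    ] 0.06385738074967783 -141.07341645374322
```

View pics/tbz.png

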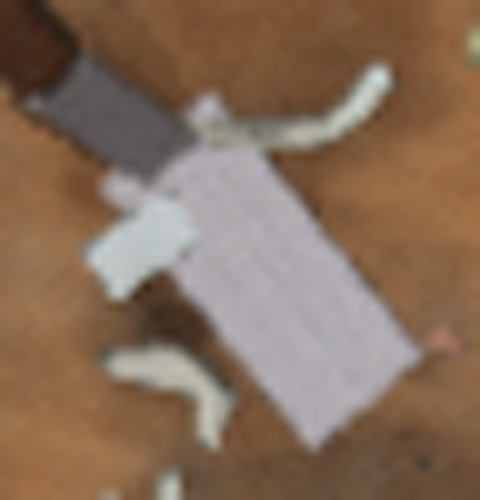

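View pics/tsz.png

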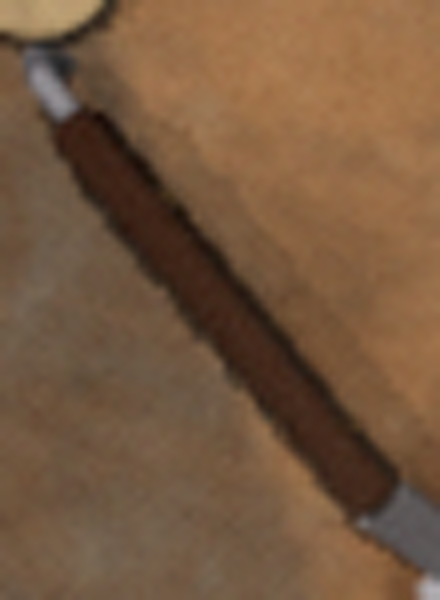

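Handle axis and blade tip agree: grip at about (0.4305, 0.198), azimuth about -141.2°. The chips over the blade look like flat litter. I'll estimate the blade's bend from depth inside its known outline.

Run:
```python
from h import *
g=np.array([.4305,.198]); a=np.radians(-141.2); d=np.array([np.cos(a),np.sin(a)]); n=np.array([-d[1],d[0]])
for nm in("top","side"):
    S=[]
    for i in range(4):
        c=cam(nm); W=cloud(c).reshape(-1,3); q=W[:,:2]-g; x=q@d*1000; y=q@n*1000
        m=(abs(y)<11)&(x>82)&(x<146)&(W[:,2]<.02)
        p,cov=np.polyfit(x[m]-75,W[m,2]*1000,1,cov=True)
        mb=(abs(y)>22)&(abs(y)<40)&(x>75)&(x<146)&(abs(W[:,2])<.02)
        S.append([p[0]*75,p[1],np.sqrt(cov[0,0])*75,m.sum(),np.median(W[mb,2])*1000,np.polyfit(x[mb],W[mb,2]*1000,1)[0]*75])
    print(nm,np.round(S,2))
```

```text
top [[ 5.00e-01  2.23e+00  4.80e-01  2.86e+02  6.60e-01 -3.20e-01]
 [-3.60e-01  2.68e+00  5.10e-01  2.88e+02  4.90e-01  1.00e-01]
 [-7.00e-02  2.53e+00  4.80e-01  2.89e+02  7.40e-01 -3.40e-01]
 [ 4.10e-01  2.08e+00  5.20e-01  2.88e+02  5.10e-01 -5.20e-01]]
side [[  2.15   1.62   0.52 127.     0.94  -1.09]
 [  0.39   2.56   0.5  121.     1.18  -1.11]
 [  1.61   1.94   0.49 125.     0.88  -1.03]
 [  1.59   2.01   0.55 125.     0.78  -1.19]]
```

```bash
cat >> h.py <<'E'
S2T=np.diag([-1.,1,-1])
def spat(az,pitch=0,roll=0):
    "spatula rotation: az, nose-down pitch, roll about own x (deg)"
    return R.from_euler("ZYX",[az,pitch,roll],degrees=True).as_matrix()
def state():
    o=get_obs(); return o,np.array(o["position"]),R.from_quat(o["tool_rot"]).as_matrix()
def rows(p,M,p0=None,M0=None):
    if p0 is None: _,p0,M0=state()
    d=M0.T@(np.array(p)-p0)/.4; w=R.from_matrix(M0.T@M).as_rotvec()/np.pi
    return dict(zip(["x","y","z","rx","ry","rz"],[float(v) for v in np.r_[d,w].round(4)]))
E
python3 - <<'E'
from h import *
c=cam("top");W=cloud(c)
print(proj(c,[.189,-.57,.22]),proj(c,[0,0,.2]))
for u,v in [(510,150),(520,200),(535,260),(545,300),(550,350),(480,360),(500,360),(420,360),(390,370),(390,340),(320,360),(330,390)]: print(u,v,W[v,u].round(3))
# toolbox heights
m=(W[...,1]>.08)&(W[...,1]<.35)&(W[...,0]>.5)&(W[...,0]<.8); print("toolbox max z",np.nanmax(W[m][:,2]), np.nanmin(W[m&(W[...,2]>.06)],0))
E
```

```text
[630.05878118 406.70245915] [307.09792198 522.1228081 ]
510 150 [ 0.564 -0.201  0.615]
520 200 [ 0.579 -0.501  0.003]
535 260 [ 0.454 -0.256  0.541]
545 300 [ 0.407 -0.279  0.513]
550 350 [ 0.342 -0.302  0.473]
480 360 [ 0.306 -0.253  0.368]
500 360 [ 0.306 -0.281  0.37 ]
420 360 [ 0.222 -0.256 -0.   ]
390 370 [ 0.207 -0.184  0.022]
390 340 [ 0.268 -0.188  0.01 ]
320 360 [ 0.107 -0.051 -0.517]
330 390 [ 0.108 -0.064 -0.184]
toolbox max z 0.21409414188136794 [0.54775441 0.11175304 0.06000807]
```

Run:
```python
from h import *
print(rows([.5,-.1,.22],spat(-141.2)@S2T))
```

```text
{'x': 1.108, 'y': -0.8697, 'z': -0.0034, 'rx': 0.0, 'ry': -0.0, 'rz': -0.1137}
```

Run:
```python
from h import *
s=cam("side");W=cloud(s);c=cam("top");Wt=cloud(c)
print(proj(s,[.189,-.57,.22]),proj(s,[0,0,.2]),proj(s,[.306,-.27,.37]),proj(s,[.56,-.2,.615]))
for u,v in [(345,5),(345,12),(330,5),(375,8),(190,60),(185,20),(200,70),(195,110),(465,30),(450,100),(290,20),(310,30)]: print(u,v,W[v,u].round(3))
crop(s,150,0,520,200,2,"slamp");crop(c,400,110,640,400,2,"tlamp")
m=(Wt[...,2]>.2)
ys,xs=np.nonzero(m)
for lo in np.arange(.2,.8,.05):
    k=m&(Wt[...,2]>=lo)&(Wt[...,2]<lo+.05)
    if k.sum()>5: print(round(lo,2),k.sum(),np.nanmin(Wt[k],0).round(2),np.nanmax(Wt[k],0).round(2))
```

```text
[283.73909674   9.41106544] [473.50081308  50.90775435] [329.17498906 -10.08834815] [ 257.13845473 -124.66185331]
345 5 [ 0.31  -0.215  0.349]
345 12 [ 0.309 -0.214  0.333]
330 5 [ 0.325 -0.25   0.344]
375 8 [ 0.244 -0.173  0.336]
190 60 [ 0.512 -0.642  0.139]
185 20 [ 0.49  -0.658  0.247]
200 70 [ 0.624 -0.397  0.234]
195 110 [ 0.628 -0.463  0.096]
465 30 [0.194 0.046 0.328]
450 100 [ 0.064 -0.004  0.07 ]
290 20 [ 0.092 -0.648  0.139]
310 30 [-0.002 -0.642  0.078]
0.2 3936 [ 0.53 -0.64  0.2 ] [0.96 0.28 0.25]
0.25 3686 [ 0.5  -0.61  0.25] [ 0.93 -0.21  0.3 ]
0.3 3869 [ 0.23 -0.57  0.3 ] [ 0.9  -0.17  0.35]
0.35 6097 [ 0.25 -0.54  0.35] [ 0.87 -0.18  0.4 ]
0.4 726 [ 0.26 -0.51  0.4 ] [ 0.84 -0.24  0.45]
0.45 1763 [ 0.28 -0.33  0.45] [ 0.59 -0.25  0.5 ]
0.5 1419 [ 0.38 -0.29  0.5 ] [ 0.58 -0.22  0.55]
0.55 1887 [ 0.46 -0.26  0.55] [ 0.58 -0.18  0.6 ]
0.6 1566 [ 0.54 -0.22  0.6 ] [ 0.59 -0.18  0.62]
```

View pics/slamp.png

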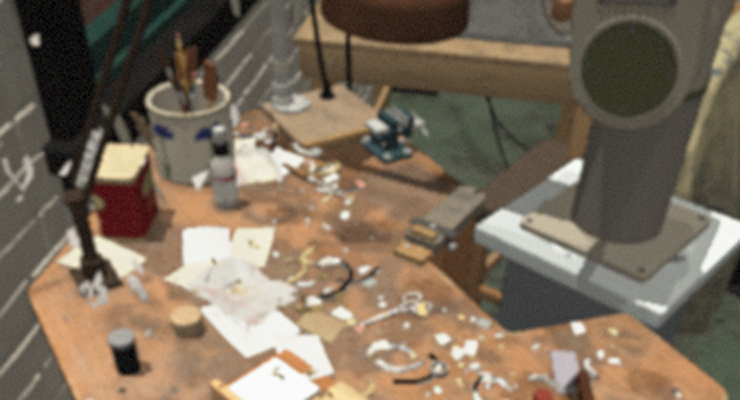

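View pics/tlamp.png

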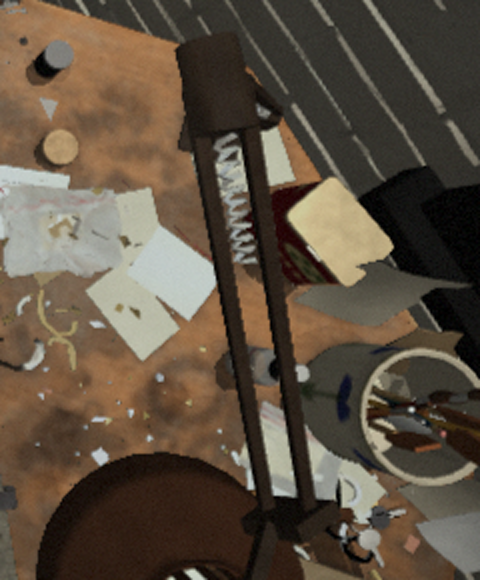

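The lamp is a real obstacle. Its shade is near (0.27,-0.25), z 0.30–0.40. Its arm rises to (0.56,-0.20,0.62), then goes down to its foot at (0.62,-0.46). The gripper starts on the far side of it, so I'll identify the arm's link lengths with a few small free moves to plan around it.

Emit:
send_rows --increments '[{"z": -0.1, "claw": 1}, {"z": -0.2, "claw": 1}, {"z": -0.25, "claw": 1}, {"z": -0.25, "claw": 1}]'

```text
validation failed for argument at $.in...
```

```bash
cat > log.py <<'E'
from h import *
import json
o=get_obs(); f=open("fk.jsonl","a"); f.write(json.dumps(dict(q=list(map(float,o["joint_positions"])),p=list(map(float,o["position"])),w=list(map(float,o["tool_rot"]))))+"\n"); print(o["time_s"],o["position"].round(4),o["joint_positions"].round(3),o["ft_force"].round(2))
E
python3 log.py
```

```text
0.9 [ 0.1887 -0.5696  0.2186] [-1.336  0.13   1.488  0.     1.523 -0.085] [ 0.03  0.43 -0.77]
```

Emit:
send_rows --increments '[{"y": -0.1, "rx": 0.06}, {"y": -0.2, "rx": 0.1}, {"y": -0.25, "rx": 0.1}, {"y": -0.25, "rx": 0.1}]'

```text
validation failed for argument at $.in...
```

```bash
python3 log.py
```

```text
0.9 [ 0.1887 -0.5696  0.2186] [-1.336  0.13   1.488  0.     1.523 -0.085] [ 0.03  0.43 -0.77]
```

Emit:
send_rows --increments '[{"z": -0.1, "rx": -0.06}, {"z": -0.2, "rx": -0.1}, {"z": -0.25, "rx": -0.1}, {"z": -0.25, "rx": -0.1}]'

```text
validation failed for argument at $.in...
```

```bash
python3 log.py
python3 - <<'E'
import json
f=open("fk.jsonl","a"); f.write(json.dumps(dict(q=[-1.33640478,.131136858,1.48924497,0,1.52299157,-.0853799],p=[.18850614,-.56903752,.2176208],w=[.987245,.1592058,-7.69e-5,-8.87e-4]))+"\n")
E
python3 - <<'E'
import json,numpy as np
D=[json.loads(l) for l in open("fk.jsonl")]
A=[];b=[]
for d in D:
    q=d["q"];p=d["p"];r=np.hypot(p[0],p[1]);a=q[1];c=a+q[2];e=c+q[4]
    print(np.arctan2(p[1],p[0])-q[0], q[3],q[5])
    A.append([1,0,np.sin(a),np.sin(c),np.sin(e)]);b.append(r)
    A.append([0,1,np.cos(a),np.cos(c),np.cos(e)]);b.append(p[2])
A=np.array(A);x,res,rk,sv=np.linalg.lstsq(A,b,rcond=None);print(x,A@x-b,rk,sv)
E
```

```text
0.9 [ 0.1887 -0.5696  0.2186] [-1.336  0.13   1.488  0.     1.523 -0.085] [ 0.03  0.43 -0.77]
0.08545405769494296 2.700296918366184e-05 -0.08541127266731122
0.08545405769494296 2.700296918366184e-05 -0.08541127266731122
0.08545405769494296 2.700296918366184e-05 -0.08541127266731122
0.08550257098962133 0 -0.0853799
[0.01927817 0.44773026 0.13865409 0.56333677 0.33965169] [ 2.22044605e-16 -2.77555756e-16  2.22044605e-16 -2.77555756e-16
  2.22044605e-16 -2.77555756e-16  2.22044605e-16 -3.33066907e-16] 4 [3.45956425e+00 2.83397473e+00 1.11639879e-03 1.08962818e-03
 1.41378917e-16]
```

```bash
rm -f fk.jsonl; python3 log.py
```

```text
0.9 [ 0.1887 -0.5696  0.2186] [-1.336  0.13   1.488  0.     1.523 -0.085] [ 0.03  0.43 -0.77]
```

Emit:
send_rows --increments '[{"x": 0, "y": 0, "z": -0.1, "rx": 0, "ry": 0, "rz": 0, "claw": 1}, {"x": 0, "y": 0, "z": -0.2, "rx": 0, "ry": 0, "rz": 0, "claw": 1}, {"x": 0, "y": 0, "z": -0.25, "rx": 0, "ry": 0, "rz": 0, "claw": 1}]'

```text
time_s: 1.27
position: [0.1888, -0.5704, 0.3215]
tool_rot: [0.987, 0.159, 0.0, 0.002]
ft_force: [-0.1, -1.3, -0.6]
opening: 0.0929
```

```bash
python3 log.py
```

```text
1.275 [ 0.1888 -0.5704  0.3215] [-1.336  0.11   1.325  0.     1.703 -0.085] [-0.08 -1.3  -0.56]
```

Emit:
send_rows --increments '[{"x": 0, "y": -0.1, "z": 0, "rx": 0.06, "ry": 0, "rz": 0, "claw": 1}, {"x": 0, "y": -0.2, "z": 0, "rx": 0.1, "ry": 0, "rz": 0, "claw": 1}, {"x": 0, "y": -0.25, "z": 0, "rx": 0.1, "ry": 0, "rz": 0, "claw": 1}]'

```text
time_s: 1.65
position: [0.1569, -0.4737, 0.3161]
tool_rot: [0.975, 0.157, -0.025, -0.158]
ft_force: [-0.0, -0.4, -0.0]
opening: 0.0931
```

```bash
python3 log.py
```

```text
1.65 [ 0.1569 -0.4737  0.3161] [-1.334  0.161  1.313 -0.028  1.987 -0.09 ] [-0.02 -0.44 -0.03]
```

Emit:
send_rows --increments '[{"x": 0, "y": 0, "z": -0.1, "rx": -0.06, "ry": 0, "rz": 0, "claw": 1}, {"x": 0, "y": 0, "z": -0.2, "rx": -0.1, "ry": 0, "rz": 0.05, "claw": 1}, {"x": 0, "y": 0, "z": -0.25, "rx": -0.1, "ry": 0.05, "rz": 0.05, "claw": 1}]'

```text
time_s: 2.02
position: [0.1697, -0.5033, 0.4175]
tool_rot: [0.995, 0.072, 0.066, -0.006]
ft_force: [0.2, -0.1, -0.7]
opening: 0.093
```

```bash
python3 log.py
cat > fk.py <<'E'
import json,numpy as np
from scipy.spatial.transform import Rotation as R
from scipy.optimize import least_squares
def Rz(a): return R.from_euler("z",a).as_matrix()
def Ry(a): return R.from_euler("y",a).as_matrix()
def fk(q,k,full=False):
    d1,a1,L2,e,L3,L6,lat,dq=k
    M=Rz(q[0]); p=np.array([0,0,d1]); P=[p]
    p=p+M@[a1,lat,0]; P.append(p)
    M=M@Ry(q[1]); p=p+M@[0,0,L2]; P.append(p)
    M=M@Ry(q[2]); p=p+M@[e,0,L3]; P.append(p)
    M=M@Rz(q[3])@Ry(q[4])@Rz(q[5]+dq); p=p+M@[0,0,L6]
    P.append(p); return (p,M,P) if full else (p,M)
if __name__=="__main__":
    D=[json.loads(l) for l in open("fk.jsonl")]
    Mt=R.from_quat(D[0]["w"]).as_matrix(); M0=fk(D[0]["q"],[0]*8)[1]; print((M0.T@Mt).round(3))
    def f(k):
        return np.concatenate([fk(d["q"],k)[0]-d["p"] for d in D])
    s=least_squares(f,[.4,0,.4,0,.5,.3,.05,0]); print(s.x.round(4),s.fun.round(4),np.linalg.svd(s.jac)[1].round(3)); np.save("k.npy",s.x)
    for d in D: print(fk(d["q"],s.x)[1].T@R.from_quat(d["w"]).as_matrix().round(3))
E
python3 fk.py
```

```text
2.025 [ 0.1697 -0.5033  0.4175] [-1.437 -0.064  1.334  0.138  1.873  0.032] [ 0.17 -0.08 -0.66]
[[ 0. -1. -0.]
 [ 1.  0.  0.]
 [-0. -0.  1.]]
[ 0.3181  0.      0.3691  0.0616  0.5534  0.3775  0.0512 -0.1833] [-0.  0. -0.  0. -0. -0. -0.  0. -0.  0.  0. -0.] [3.987 2.823 2.    0.271 0.175 0.164 0.063 0.   ]
[[-1.82455133e-01 -9.82805741e-01  2.33956161e-05]
 [ 9.82805741e-01 -1.82455133e-01 -2.15337660e-05]
 [ 2.54321591e-05  1.90643997e-05  9.99999999e-01]]
[[-1.82397547e-01 -9.82824182e-01  3.45620932e-04]
 [ 9.82816387e-01 -1.82399121e-01  3.67051331e-04]
 [-2.90702236e-04 -4.32363443e-04  1.00000487e+00]]
[[-1.82549902e-01 -9.83078870e-01  4.69829283e-04]
 [ 9.82788104e-01 -1.82717762e-01  5.89357293e-05]
 [ 2.76790358e-04 -3.94272958e-04  1.00020087e+00]]
[[-1.81823442e-01 -9.83478377e-01  2.60696656e-05]
 [ 9.83305138e-01 -1.82560306e-01  3.43687129e-04]
 [-4.91340724e-04 -1.28651847e-04  9.99732405e-01]]
```

```bash
cat >> h.py <<'E'
from fk import fk
from scipy.optimize import least_squares
KK=np.load("k.npy"); KK[7]=np.pi/2
LO=np.array([-2.96,-.89,.02,-1.34,0,-2.66]);HI=np.array([2.96,2.26,2.5,4.48,2.73,2.66])
def ik(p,M,q0):
    def f(q):
        a,b=fk(q,KK); return np.r_[(a-p)*5,R.from_matrix(b.T@M).as_rotvec()]
    s=least_squares(f,np.clip(q0,LO+.01,HI-.01),bounds=(LO,HI)); return s.x,np.abs(s.fun).max()
E
python3 - <<'E'
from h import *
o,p,M=state(); q=o["joint_positions"]; print(np.abs(fk(q,KK)[0]-p).max())
d=lambda az:spat(az-90)@S2T
for n,pp,az in [("up",[.17,-.5,.56],-71),("in",[.065,-.26,.56],-71),("a",[.2,-.17,.56],-65),("b",[.26,0,.56],-55),("c",[.235,.11,.56],-51.2),("over",[.4305,.198,.2],-51.2),("grasp",[.4305,.198,.031],-51.2),("work",[.5,-.11,.05],87.9)]:
    q,e=ik(np.array(pp),d(az),q); print(n,q.round(2),round(e,4),[x.round(2) for x in fk(q,KK,True)[2][2:4]])
# rolled work
for roll in(-30,-60,-75,-90):
    S=spat(-2.1,0,roll); q2,e=ik(np.array([.5,-.05,.12])-S[:,2]*.019,S@S2T,q); print(roll,q2.round(2),round(e,4),[x.round(2) for x in fk(q2,KK,True)[2][2:4]])
print("rows up",rows([.17,-.5,.56],d(-71)))
E
```

```text
8.574473353561984e-10
up [-1.34  0.08  0.91  0.    2.15 -0.1 ] 0.0 [array([ 0.06, -0.02,  0.69]), array([ 0.17, -0.5 ,  0.94])]
in [-1.52 -0.57  1.44 -0.    2.27 -0.28] 0.0 [array([0.04, 0.2 , 0.63]), array([ 0.07, -0.26,  0.94])]
a [-0.9  -0.59  1.45  0.    2.28  0.23] 0.0 [array([-0.09,  0.19,  0.63]), array([ 0.2 , -0.17,  0.94])]
b [-0.2  -0.59  1.45  0.    2.28  0.76] 0.0 [array([-0.19,  0.09,  0.62]), array([0.26, 0.  , 0.94])]
c [ 0.24 -0.59  1.46  0.    2.28  1.13] 0.0 [array([-0.21,  0.  ,  0.62]), array([0.23, 0.11, 0.94])]
over [ 0.32 -0.21  1.85 -0.    1.5   1.22] 0.0 [array([-0.09,  0.02,  0.68]), array([0.43, 0.2 , 0.58])]
grasp [ 0.32 -0.03  2.01 -0.    1.16  1.22] 0.0 [array([-0.03,  0.05,  0.69]), array([0.43, 0.2 , 0.41])]
work [-0.32  0.05  1.9  -0.    1.2  -1.85] 0.0 [array([0.03, 0.04, 0.69]), array([ 0.5 , -0.11,  0.43])]
-30 [ 0.15  0.07  1.87 -0.53  1.35 -1.22] 0.0 [array([0.02, 0.05, 0.69]), array([0.51, 0.13, 0.43])]
-60 [ 0.38  0.4   1.75 -0.91  1.59 -0.86] 0.0 [array([0.12, 0.1 , 0.66]), array([0.51, 0.26, 0.3 ])]
-75 [ 0.44  0.61  1.67 -1.06  1.74 -0.75] 0.0 [array([0.17, 0.14, 0.62]), array([0.51, 0.3 , 0.21])]
-90 [ 0.46  0.82  1.59 -1.19  1.89 -0.68] 0.0 [array([0.22, 0.16, 0.57]), array([0.51, 0.31, 0.12])]
rows up {'x': 0.0488, 'y': -0.0091, 'z': -0.3529, 'rx': 0.003, 'ry': -0.042, 'rz': -0.0598}
```

Emit:
send_rows --increments '[{"x": 0.02, "y": 0, "z": -0.15, "rx": 0, "ry": -0.02, "rz": -0.03, "claw": 1}, {"x": 0.05, "y": -0.01, "z": -0.3, "rx": 0.003, "ry": -0.042, "rz": -0.06, "claw": 1}, {"x": 0.05, "y": -0.01, "z": -0.35, "rx": 0.003, "ry": -0.042, "rz": -0.06, "claw": 1}]'

```text
time_s: 2.4
position: [0.1691, -0.501, 0.5593]
tool_rot: [0.986, 0.166, -0.001, -0.001]
ft_force: [0.0, -0.4, -0.3]
opening: 0.0931
```

Run:
```python
from h import *
d=lambda az:spat(az-90)@S2T
for pp,az in [([.065,-.26,.56],-71),([.2,-.17,.56],-65),([.26,0,.56],-55),([.235,.11,.56],-51.2),([.33,.15,.38],-51.2),([.4305,.198,.15],-51.2)]: print(rows(pp,d(az)))
```

```text
{'x': -0.0494, 'y': -0.6545, 'z': -0.0003, 'rx': -0.0007, 'ry': 0.0008, 'rz': 0.0003}
{'x': 0.3431, 'y': -0.7569, 'z': -0.0011, 'rx': -0.0007, 'ry': 0.0008, 'rz': -0.033}
{'x': 0.6236, 'y': -1.1097, 'z': -0.001, 'rx': -0.0008, 'ry': 0.0007, 'rz': -0.0886}
{'x': 0.6544, 'y': -1.39, 'z': -0.0005, 'rx': -0.0008, 'ry': 0.0007, 'rz': -0.1097}
{'x': 0.9126, 'y': -1.406, 'z': 0.4489, 'rx': -0.0008, 'ry': 0.0007, 'rz': -0.1097}
{'x': 1.1908, 'y': -1.4361, 'z': 1.0233, 'rx': -0.0008, 'ry': 0.0007, 'rz': -0.1097}
```

Emit:
send_rows --increments '[{"x": -0.01, "y": -0.15, "z": 0, "rx": 0, "ry": 0, "rz": 0, "claw": 1}, {"x": -0.02, "y": -0.3, "z": 0, "rx": 0, "ry": 0, "rz": 0, "claw": 1}, {"x": -0.03, "y": -0.45, "z": 0, "rx": 0, "ry": 0, "rz": 0, "claw": 1}, {"x": -0.05, "y": -0.6, "z": 0, "rx": 0, "ry": 0, "rz": 0, "claw": 1}, {"x": -0.05, "y": -0.65, "z": 0, "rx": 0, "ry": 0, "rz": 0, "claw": 1}]'

```text
time_s: 3.02
position: [0.0645, -0.2594, 0.558]
tool_rot: [0.986, 0.164, -0.001, -0.002]
ft_force: [0.2, -0.2, 0.2]
opening: 0.0935
```

Emit:
send_rows --increments '[{"x": 0.13, "y": -0.03, "z": 0, "rx": 0, "ry": 0, "rz": -0.01, "claw": 1}, {"x": 0.26, "y": -0.07, "z": 0, "rx": 0, "ry": 0, "rz": -0.02, "claw": 1}, {"x": 0.39, "y": -0.1, "z": 0, "rx": 0, "ry": 0, "rz": -0.033, "claw": 1}, {"x": 0.48, "y": -0.22, "z": 0, "rx": 0, "ry": 0, "rz": -0.05, "claw": 1}, {"x": 0.57, "y": -0.33, "z": 0, "rx": 0, "ry": 0, "rz": -0.06, "claw": 1}]'

```text
time_s: 3.65
position: [0.2374, -0.0657, 0.5574]
tool_rot: [0.967, 0.256, -0.001, -0.004]
ft_force: [1.4, -0.1, -0.0]
opening: 0.0927
```

Run:
```python
from h import *
print(state()[0]["joint_positions"].round(2))
d=lambda az:spat(az-90)@S2T
for pp,az in [([.26,0,.56],-55),([.235,.11,.56],-51.2),([.33,.15,.38],-51.2),([.4305,.198,.15],-51.2)]: print(rows(pp,d(az)))
```

```text
[-0.49 -0.62  1.48  0.01  2.29  0.57]
{'x': 0.1304, 'y': -0.1149, 'z': -0.0056, 'rx': -0.0026, 'ry': -0.0001, 'rz': -0.0299}
{'x': 0.212, 'y': -0.3849, 'z': -0.0033, 'rx': -0.0026, 'ry': -0.0002, 'rz': -0.051}
{'x': 0.4679, 'y': -0.3507, 'z': 0.4464, 'rx': -0.0026, 'ry': -0.0002, 'rz': -0.051}
{'x': 0.7456, 'y': -0.326, 'z': 1.0212, 'rx': -0.0026, 'ry': -0.0002, 'rz': -0.051}
```

Emit:
send_rows --increments '[{"x": 0.13, "y": -0.11, "z": 0, "rx": 0, "ry": 0, "rz": -0.03, "claw": 1}, {"x": 0.19, "y": -0.25, "z": 0, "rx": 0, "ry": 0, "rz": -0.05, "claw": 1}, {"x": 0.23, "y": -0.37, "z": 0.06, "rx": 0, "ry": 0, "rz": -0.051, "claw": 1}, {"x": 0.3, "y": -0.37, "z": 0.19, "rx": 0, "ry": 0, "rz": -0.051, "claw": 1}, {"x": 0.37, "y": -0.36, "z": 0.31, "rx": 0, "ry": 0, "rz": -0.051, "claw": 1}]'

```text
time_s: 4.28
position: [0.2942, 0.1336, 0.4342]
tool_rot: [0.943, 0.334, 0.001, -0.004]
ft_force: [1.0, -0.7, 0.1]
opening: 0.0931
```

```bash
cat > g.py <<'E'
from h import *
o,p,M=state();print(o["time_s"],o["joint_positions"].round(2))
d=lambda az:spat(az-90)@S2T
for pp,az in [([.4305,.198,.12],-51.2),([.4305,.198,.031],-51.2)]: print(rows(pp,d(az)))
E
python3 g.py
```

```text
4.275 [ 0.26 -0.59  1.71  0.01  2.02  1.15]
{'x': 0.3634, 'y': 0.0945, 'z': 0.7861, 'rx': -0.0022, 'ry': -0.0011, 'rz': 0.0009}
{'x': 0.3627, 'y': 0.096, 'z': 1.0086, 'rx': -0.0022, 'ry': -0.0011, 'rz': 0.0009}
```

Emit:
send_rows --increments '[{"x": 0.06, "y": 0.015, "z": 0.13, "rx": 0, "ry": 0, "rz": 0, "claw": 1}, {"x": 0.12, "y": 0.03, "z": 0.26, "rx": -0.002, "ry": -0.001, "rz": 0, "claw": 1}, {"x": 0.18, "y": 0.045, "z": 0.39, "rx": -0.002, "ry": -0.001, "rz": 0.001, "claw": 1}, {"x": 0.24, "y": 0.06, "z": 0.52, "rx": -0.002, "ry": -0.001, "rz": 0.001, "claw": 1}, {"x": 0.3, "y": 0.08, "z": 0.65, "rx": -0.002, "ry": -0.001, "rz": 0.001, "claw": 1}]'

```text
time_s: 4.9
position: [0.407, 0.1838, 0.1731]
tool_rot: [0.944, 0.33, -0.001, -0.0]
ft_force: [1.8, 0.6, 0.3]
opening: 0.0932
```

Emit:
send_rows --increments '[{"x": 0.063, "y": 0.015, "z": 0.1, "rx": 0, "ry": 0, "rz": 0, "claw": 1}, {"x": 0.063, "y": 0.015, "z": 0.136, "rx": 0, "ry": 0, "rz": 0, "claw": 1}, {"x": 0.063, "y": 0.015, "z": 0.136, "rx": 0, "ry": 0, "rz": 0, "claw": 1}]'

```text
time_s: 5.28
position: [0.4287, 0.194, 0.1198]
tool_rot: [0.944, 0.33, -0.003, -0.0]
ft_force: [-0.6, -1.1, -0.8]
opening: 0.093
```

```bash
python3 g.py
```

```text
5.275 [ 0.32 -0.15  1.95  0.    1.35  1.21]
{'x': 0.0096, 'y': -0.0051, 'z': -0.0004, 'rx': -0.0008, 'ry': 0.0015, 'rz': -0.0013}
{'x': 0.0107, 'y': -0.0045, 'z': 0.2221, 'rx': -0.0008, 'ry': 0.0015, 'rz': -0.0013}
```

Emit:
send_rows --increments '[{"x": 0.01, "y": -0.004, "z": 0.1, "rx": 0, "ry": 0, "rz": -0.001, "claw": 1}, {"x": 0.01, "y": -0.004, "z": 0.18, "rx": 0, "ry": 0, "rz": -0.001, "claw": 1}, {"x": 0.01, "y": -0.004, "z": 0.22, "rx": 0, "ry": 0, "rz": -0.001, "claw": 1}, {"x": 0.01, "y": -0.004, "z": 0.22, "rx": 0, "ry": 0, "rz": -0.001, "claw": 1}]'

```text
time_s: 5.78
position: [0.4319, 0.1981, 0.0334]
tool_rot: [0.943, 0.332, -0.001, -0.0]
ft_force: [-0.6, 0.4, 0.2]
opening: 0.093
```

Run:
```python
from h import *
o,p,M=state();print(p,o["ft_force"]);c=cam("top");crop(c,165,200,285,335,4,"g1");s=cam("side");crop(s,370,120,490,260,4,"g1s")
print(get_obs()["position"])
```

```text
[0.43194542 0.19811557 0.03343163] [-0.62354153  0.36947008  0.22741701]
[0.43327193 0.19860105 0.03477346]
```

View pics/g1s.png

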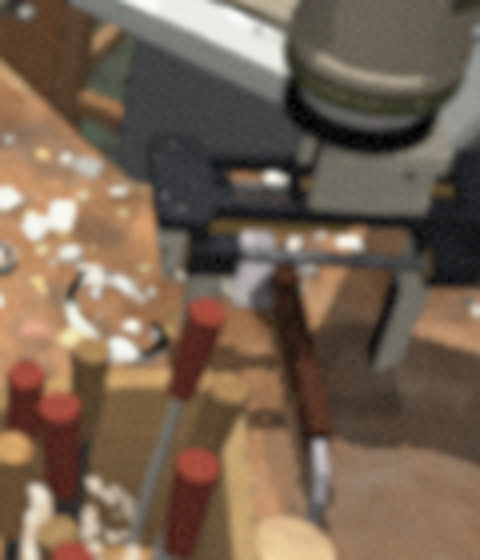

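The fingers straddle the handle: in the crop it runs from (290,270) to (320,440), with a finger on each side. Closing the gripper now.

Emit:
send_rows --increments '[{"x": 0, "y": 0, "z": 0, "rx": 0, "ry": 0, "rz": 0, "claw": -0.4}, {"x": 0, "y": 0, "z": 0, "rx": 0, "ry": 0, "rz": 0, "claw": -0.75}, {"x": 0, "y": 0, "z": 0, "rx": 0, "ry": 0, "rz": 0, "claw": -1}, {"x": 0, "y": 0, "z": 0, "rx": 0, "ry": 0, "rz": 0, "claw": -1}, {"x": 0, "y": 0, "z": 0, "rx": 0, "ry": 0, "rz": 0, "claw": -1}]' --grip_force 50

```text
time_s: 6.5
position: [0.432, 0.1982, 0.0329]
tool_rot: [0.943, 0.332, -0.001, -0.0]
ft_force: [-0.1, 0.2, 0.6]
opening: 0.0476
```

Emit:
send_rows --increments '[{"x": 0, "y": 0, "z": 0, "rx": 0, "ry": 0, "rz": 0, "claw": -1}, {"x": 0, "y": 0, "z": 0, "rx": 0, "ry": 0, "rz": 0, "claw": -1}]' --grip_force 50

```text
time_s: 6.75
position: [0.432, 0.1982, 0.0329]
tool_rot: [0.943, 0.332, -0.001, -0.0]
ft_force: [-0.1, 0.2, 0.7]
opening: 0.0277
```

```bash
cat >> h.py <<'E'
def avg(n=8):
    P=[];Q=[];F=[];T=[]
    for i in range(n):
        o=get_obs();P.append(o["position"]);Q.append(o["tool_rot"]);F.append(o["ft_force"]);T.append(o["torque"]); capture("top")
    q=R.from_quat(Q).mean().as_matrix(); return np.mean(P,0),q,np.mean(F,0),np.std(P,0),np.std(F,0),np.mean(T,0)
E
python3 - <<'E'
from h import *
p,M,F,sp,sf,T=avg(8)
print(get_obs()["opening"],p.round(4),sp.round(4),F.round(2),sf.round(2))
S=M@S2T; print("spat az/pitch/roll",R.from_matrix(S).as_euler("ZYX",degrees=True).round(2))
E
```

```text
0.01395612542490865 [0.432  0.1982 0.0329] [0. 0. 0.] [ 0.11  0.2  -0.34] [0.59 0.3  0.72]
spat az/pitch/roll [-1.4127e+02 -1.0000e-01 -8.0000e-02]
```

Emit:
send_rows --increments '[{"x": 0, "y": 0, "z": -0.05, "rx": 0, "ry": 0, "rz": 0, "claw": -1}, {"x": 0, "y": 0, "z": -0.15, "rx": 0, "ry": 0, "rz": 0, "claw": -1}, {"x": 0, "y": 0, "z": -0.25, "rx": 0, "ry": 0, "rz": 0, "claw": -1}, {"x": 0, "y": 0, "z": -0.3, "rx": 0, "ry": 0, "rz": 0, "claw": -1}, {"x": 0, "y": 0, "z": -0.3, "rx": 0, "ry": 0, "rz": 0, "claw": -1}]' --grip_force 60

```text
time_s: 7.78
position: [0.4336, 0.1986, 0.1547]
tool_rot: [0.943, 0.332, 0.001, -0.0]
ft_force: [0.0, 0.5, -0.7]
opening: 0.0138
```

Run:
```python
from h import *
o,p,M=state()
for pp,az in [([.42,.05,.153],-100),([.42,.05,.153],-90),([.47,-.1,.153],-2.1)]: print(rows(pp,spat(az)@S2T))
q=o["joint_positions"]
for pp,az in [([.42,.05,.153],-100),([.44,0,.153],-50),([.47,-.1,.153],-2.1)]:
    q,e=ik(np.array(pp),spat(az)@S2T,q); print(q.round(2),e)
c=cam("top");s=cam("side");cv2.imwrite("pics/l_t.png",c["color"][:,:,::-1]);cv2.imwrite("pics/l_s.png",s["color"][:,:,::-1])
```

```text
{'x': -0.2591, 'y': 0.2686, 'z': 0.0038, 'rx': 0.0002, 'ry': -0.0006, 'rz': -0.2293}
{'x': -0.2591, 'y': 0.2686, 'z': 0.0038, 'rx': 0.0003, 'ry': -0.0006, 'rz': -0.2848}
{'x': -0.3962, 'y': 0.6393, 'z': 0.0036, 'rx': 0.0007, 'ry': -0.0003, 'rz': -0.7732}
[-0.   -0.33  2.04  0.    1.43  0.17] 2.718261506110797e-11
[-0.12 -0.28  2.   -0.    1.42 -0.81] 1.938256916078629e-09
[-0.32 -0.16  1.89  0.    1.4  -1.85] 2.4172761776028963e-14
```

View pics/l_s.png

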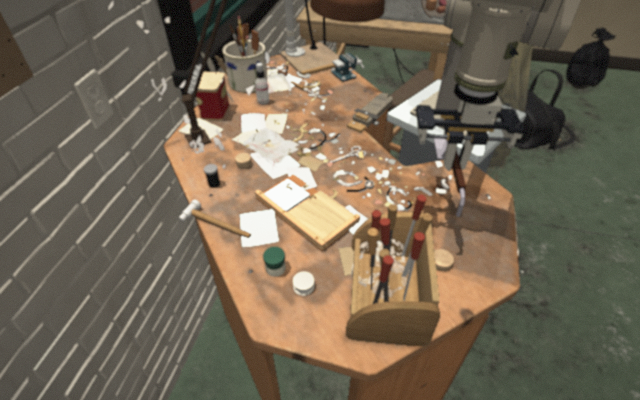

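The spatula is held clear of the bench at about (460,180) and the cork stayed put at (443,259). Next I'll swing it round.

Emit:
send_rows --increments '[{"x": -0.05, "y": 0.055, "z": 0, "rx": 0, "ry": 0, "rz": -0.05, "claw": -1}, {"x": -0.1, "y": 0.11, "z": 0, "rx": 0, "ry": 0, "rz": -0.1, "claw": -1}, {"x": -0.15, "y": 0.16, "z": 0, "rx": 0, "ry": 0, "rz": -0.15, "claw": -1}, {"x": -0.2, "y": 0.22, "z": 0, "rx": 0, "ry": 0, "rz": -0.2, "claw": -1}, {"x": -0.26, "y": 0.27, "z": 0.003, "rx": 0, "ry": 0, "rz": -0.25, "claw": -1}]'

```text
time_s: 8.5
position: [0.4176, 0.0479, 0.1498]
tool_rot: [0.743, 0.669, -0.002, -0.002]
ft_force: [-0.1, -0.7, -1.1]
opening: 0.0139
```

Run:
```python
from h import *
for pp,az in [([.44,-.03,.153],-50),([.46,-.1,.153],-2.1)]: print(rows(pp,spat(az)@S2T))
```

```text
{'x': -0.1879, 'y': 0.0759, 'z': -0.0081, 'rx': -0.0016, 'ry': -0.0004, 'rz': -0.2554}
{'x': -0.3568, 'y': 0.1438, 'z': -0.0084, 'rx': -0.0014, 'ry': -0.0011, 'rz': -0.5215}
```

Emit:
send_rows --increments '[{"x": -0.04, "y": 0.015, "z": 0, "rx": 0, "ry": 0, "rz": -0.05, "claw": -1}, {"x": -0.08, "y": 0.03, "z": 0, "rx": 0, "ry": 0, "rz": -0.1, "claw": -1}, {"x": -0.12, "y": 0.045, "z": 0, "rx": 0, "ry": 0, "rz": -0.15, "claw": -1}, {"x": -0.16, "y": 0.06, "z": 0, "rx": 0, "ry": 0, "rz": -0.2, "claw": -1}, {"x": -0.19, "y": 0.075, "z": -0.005, "rx": 0, "ry": 0, "rz": -0.255, "claw": -1}]'

```text
time_s: 9.12
position: [0.4391, -0.0303, 0.1515]
tool_rot: [0.423, 0.906, -0.001, -0.003]
ft_force: [0.2, 0.2, -1.1]
opening: 0.0135
```

Run:
```python
from h import *
for pp,az in [([.46,-.1,.153],-2.1),([.45,-.125,.12],-2.1)]: print(rows(pp,spat(az)@S2T))
```

```text
{'x': -0.1672, 'y': -0.0716, 'z': -0.0042, 'rx': -0.0007, 'ry': -0.0018, 'rz': -0.2665}
{'x': -0.1994, 'y': -0.1306, 'z': 0.0784, 'rx': -0.0007, 'ry': -0.0018, 'rz': -0.2665}
```

```bash
cat >> h.py <<'E'
BO=np.array([.627,-.063,.006]); BY=-2.1
def bw(x,y,z): return BO+R.from_euler("z",BY,degrees=True).as_matrix()@np.array([x,y,z])
OFF=np.array([.0013,0,.0171])   # grip in spatula axes from TCP
def tcp_for(tip,S,bend=0.0):
    "tcp so that blade point (spat frame x150,y0,z-50) is at tip"
    return np.array(tip)-S@(OFF+np.array([.150,0,-.050+bend]))
E
python3 - <<'E'
from h import *
S=spat(BY); t=bw(-.065,-.057,.030); print(t, tcp_for(t,S)); print(rows(tcp_for(t,S),S@S2T))
E
```

```text
[ 0.55995496 -0.11757988  0.036     ] [ 0.40875658 -0.11203568  0.0689    ]
{'x': -0.1089, 'y': -0.1883, 'z': 0.2068, 'rx': -0.0007, 'ry': -0.0018, 'rz': -0.2665}
```

Emit:
send_rows --increments '[{"x": -0.03, "y": -0.04, "z": 0.04, "rx": 0, "ry": 0, "rz": -0.05, "claw": -1}, {"x": -0.05, "y": -0.08, "z": 0.08, "rx": 0, "ry": 0, "rz": -0.1, "claw": -1}, {"x": -0.07, "y": -0.12, "z": 0.12, "rx": 0, "ry": -0.001, "rz": -0.15, "claw": -1}, {"x": -0.09, "y": -0.16, "z": 0.16, "rx": 0, "ry": -0.002, "rz": -0.2, "claw": -1}, {"x": -0.109, "y": -0.188, "z": 0.2, "rx": 0, "ry": -0.002, "rz": -0.2665, "claw": -1}]'

```text
time_s: 9.75
position: [0.4082, -0.1114, 0.0713]
tool_rot: [0.029, 1.0, -0.001, 0.0]
ft_force: [-0.5, 0.2, -1.5]
opening: 0.0133
```

Emit:
send_rows --increments '[{"x": 0, "y": 0, "z": 0, "rx": 0, "ry": 0, "rz": -0.01, "claw": -1}, {"x": 0, "y": 0, "z": 0, "rx": 0, "ry": 0, "rz": -0.01, "claw": -1}]'

```text
time_s: 10.0
position: [0.4097, -0.111, 0.0734]
tool_rot: [0.018, 1.0, -0.001, 0.001]
ft_force: [0.7, 0.0, -0.2]
opening: 0.0135
```

Run:
```python
from h import *
o,p,M=state()
c=cam("top");s=cam("side")
p,M,F,sp,sf,T=avg(4)
print(o["time_s"],p.round(4),sp.round(4),F.round(2),R.from_matrix(M@S2T).as_euler("ZYX",degrees=True).round(2))
S=M@S2T; tip=p+S@(OFF+[.15,0,-.05]); print("tip pred",tip.round(4),proj(c,tip),proj(s,tip))
crop(c,300,140,440,260,5,"w_t");crop(s,230,110,400,250,4,"w_s")
```

```text
10.0 [ 0.4105 -0.1112  0.0743] [0.     0.     0.0001] [ 0.17 -0.03 -1.24] [-1.91 -0.24 -0.16]
tip pred [ 0.5619 -0.1163  0.042 ] [356.88926447 207.00253551] [303.34234944 170.69675362]
```

View pics/w_t.png

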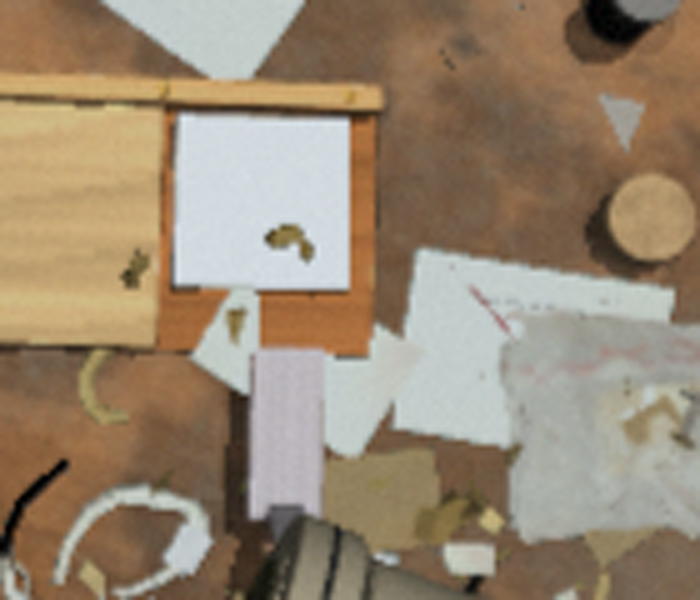

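View pics/w_s.png

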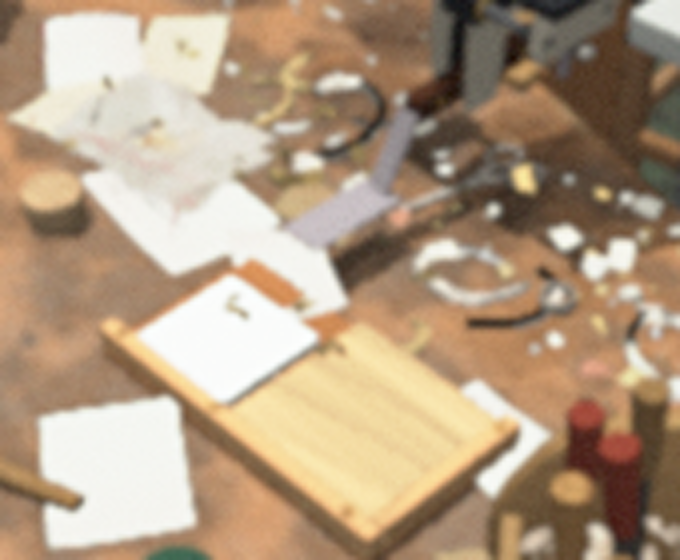

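The top view shows the blade tip's middle at about (357.4,209.4), against a prediction of (356.9,207.0). Comparing this with the grasp direction puts a camera bias of about -2 mm in x and -1 mm in y, so I'll correct the board and the tool offset by it. Next is lowering the tip, nose-down, onto the bay floor.

```bash
sed -i 's/^BO=.*/BO=np.array([.629,-.062,.006]); BY=-2.1/; s/^OFF=.*/OFF=np.array([-.0017,0,.0171])/' h.py
cat > mv.py <<'E'
import sys
from h import *
# args: bx by bz(mm above bay floor, tip line) pitch roll -> increments
a=[float(v) for v in sys.argv[1:]]
S=spat(BY,a[3],a[4]); t=bw(a[0]/1e3,a[1]/1e3,a[2]/1e3)
o,p,M=state(); P,Mm,F,sp,sf,T=avg(int(a[5]) if len(a)>5 else 2)
print(round(get_obs()["time_s"],2),rows(tcp_for(t,S),S@S2T,P,Mm)); Sm=Mm@S2T; tp=P+Sm@(OFF+[.15,0,-.05])
b=R.from_euler("z",-BY,degrees=True).as_matrix()@(tp-BO); print("now tip board mm",(b*1e3).round(1),"euler",(R.from_matrix(Sm).as_euler("ZYX",degrees=True)).round(2),"F",F.round(2),"T",T.round(3),sf.round(1))
E
python3 mv.py -52 -57 4 2.5 0
```

```text
10.4 {'x': -0.0445, 'y': 0.0006, 'z': 0.0623, 'rx': -0.001, 'ry': 0.0152, 'rz': 0.0014}
now tip board mm [-68.2 -56.7  35.9] euler [-1.84 -0.24 -0.17] F [ 0.05  0.23 -1.26] T [ 0.09 -0.11  0.01] [0.7 0.  0.3]
```

Emit:
send_rows --increments '[{"x": -0.02, "y": 0, "z": 0.03, "rx": 0, "ry": 0.008, "rz": 0.001, "claw": -1}, {"x": -0.045, "y": 0, "z": 0.062, "rx": -0.001, "ry": 0.015, "rz": 0.001, "claw": -1}, {"x": -0.045, "y": 0, "z": 0.062, "rx": -0.001, "ry": 0.015, "rz": 0.001, "claw": -1}, {"x": -0.045, "y": 0, "z": 0.062, "rx": -0.001, "ry": 0.015, "rz": 0.001, "claw": -1}]'

```text
time_s: 10.9
position: [0.4279, -0.112, 0.0492]
tool_rot: [0.018, 1.0, 0.001, -0.022]
ft_force: [0.8, -0.0, -0.9]
opening: 0.0137
```

```bash
python3 mv.py -52 -57 2 2.5 0 8
```

```text
11.3 {'x': -0.0007, 'y': 0.0013, 'z': 0.0053, 'rx': 0.0, 'ry': 0.0002, 'rz': 0.0005}
now tip board mm [-52.2 -57.3   4.2] euler [-2.01  2.46  0.01] F [ 0.08 -0.05 -0.84] T [ 0.055 -0.162 -0.015] [0.4 0.4 0.5]
```

Emit:
send_rows --increments '[{"x": 0, "y": 0, "z": 0.005, "rx": 0, "ry": 0, "rz": 0, "claw": -1}, {"x": 0, "y": 0, "z": 0.005, "rx": 0, "ry": 0, "rz": 0, "claw": -1}]'

```text
time_s: 11.55
position: [0.4278, -0.112, 0.0468]
tool_rot: [0.017, 1.0, 0.001, -0.022]
ft_force: [0.4, -0.3, -1.2]
opening: 0.0132
```

```bash
python3 mv.py -52 -57 2 2.5 0 6
```

```text
11.85 {'x': -0.0009, 'y': 0.001, 'z': -0.001, 'rx': 0.0001, 'ry': -0.0001, 'rz': 0.0005}
now tip board mm [-52.4 -57.1   1.6] euler [-2.01  2.51  0.02] F [-0.07 -0.28 -1.35] T [ 0.063 -0.156 -0.025] [0.5 0.3 0.3]
```

Emit:
send_rows --increments '[{"x": 0, "y": 0, "z": 0.0025, "rx": 0, "ry": 0, "rz": 0, "claw": -1}, {"x": 0, "y": 0, "z": 0.0025, "rx": 0, "ry": 0, "rz": 0, "claw": -1}]'

```text
time_s: 12.1
position: [0.4279, -0.1121, 0.0459]
tool_rot: [0.018, 1.0, 0.001, -0.022]
ft_force: [0.7, -0.9, -0.7]
opening: 0.0138
```

```bash
python3 mv.py -52 -57 2 2.5 0 6
```

```text
12.4 {'x': -0.0008, 'y': 0.001, 'z': -0.0034, 'rx': 0.0001, 'ry': -0.0, 'rz': 0.0005}
now tip board mm [-52.4 -57.2   0.7] euler [-2.01  2.51  0.02] F [ 0.21  0.09 -1.44] T [ 0.06  -0.159 -0.006] [0.7 0.5 0.4]
```

Emit:
send_rows --increments '[{"x": 0, "y": 0, "z": 0.0025, "rx": 0, "ry": 0, "rz": 0, "claw": -1}, {"x": 0, "y": 0, "z": 0.0025, "rx": 0, "ry": 0, "rz": 0, "claw": -1}]'

```text
time_s: 12.65
position: [0.4278, -0.112, 0.0449]
tool_rot: [0.018, 1.0, 0.001, -0.022]
ft_force: [-0.4, -0.1, -0.7]
opening: 0.0137
```

```bash
python3 mv.py -52 -57 2 2.5 0 6
```

```text
12.95 {'x': -0.0008, 'y': 0.001, 'z': -0.0059, 'rx': 0.0001, 'ry': -0.0, 'rz': 0.0005}
now tip board mm [-52.4 -57.2  -0.3] euler [-2.01  2.51  0.02] F [-0.18  0.2  -0.66] T [ 0.044 -0.161  0.006] [0.6 0.3 0.5]
```

Emit:
send_rows --increments '[{"x": 0, "y": 0, "z": 0.0025, "rx": 0, "ry": 0, "rz": 0, "claw": -1}, {"x": 0, "y": 0, "z": 0.0025, "rx": 0, "ry": 0, "rz": 0, "claw": -1}]'

```text
time_s: 13.2
position: [0.4278, -0.1121, 0.0439]
tool_rot: [0.018, 1.0, 0.001, -0.022]
ft_force: [-0.3, -0.3, -1.4]
opening: 0.0134
```

```bash
python3 mv.py -52 -57 2 2.5 0 4
```

```text
13.4 {'x': -0.0008, 'y': 0.001, 'z': -0.0084, 'rx': 0.0001, 'ry': -0.0001, 'rz': 0.0005}
now tip board mm [-52.5 -57.2  -1.4] euler [-2.01  2.51  0.02] F [-0.2  -0.08 -1.23] T [ 0.043 -0.166  0.031] [0.3 0.3 0.2]
```

Emit:
send_rows --increments '[{"x": 0, "y": 0, "z": 0.0025, "rx": 0, "ry": 0, "rz": 0, "claw": -1}, {"x": 0, "y": 0, "z": 0.0025, "rx": 0, "ry": 0, "rz": 0, "claw": -1}]'

```text
time_s: 13.65
position: [0.4279, -0.1122, 0.0431]
tool_rot: [0.018, 1.0, 0.001, -0.022]
ft_force: [-0.4, -0.1, 0.2]
opening: 0.0138
```

```bash
python3 mv.py -52 -57 2 2.5 0 4
```

```text
13.85 {'x': -0.0005, 'y': 0.0012, 'z': -0.0105, 'rx': 0.0001, 'ry': 0.0, 'rz': 0.0005}
now tip board mm [-52.4 -57.2  -2.2] euler [-2.01  2.49  0.02] F [-0.65  0.33  0.56] T [ 0.062 -0.234  0.013] [0.3 0.4 0.3]
```

Contact comes at tip line -1.6 to -2.2 mm with about 1.8 N, which implies a bend of about 1.6 mm and a soft stiffness of about 2 N/mm. I'll ease the pitch to 2° with light contact, then slide in.

```bash
python3 mv.py -44 -57 -1.8 2 0 1;python3 mv.py 0 -57 -1.8 2 0 1;python3 mv.py 25 -57 -1.8 2 0 1
```

```text
13.9 {'x': -0.0202, 'y': 0.0011, 'z': 0.0013, 'rx': 0.0001, 'ry': -0.0027, 'rz': 0.0005}
now tip board mm [-52.4 -57.2  -2.2] euler [-2.01  2.49  0.02] F [-1.45  0.16  0.  ] T [ 0.035 -0.257  0.04 ] [0. 0. 0.]
13.95 {'x': -0.1302, 'y': 0.0009, 'z': -0.0036, 'rx': 0.0001, 'ry': -0.0028, 'rz': 0.0005}
now tip board mm [-52.4 -57.2  -2.2] euler [-2.01  2.5   0.02] F [-1.43  0.13 -0.3 ] T [ 0.001 -0.212 -0.034] [0. 0. 0.]
14.0 {'x': -0.1925, 'y': 0.0008, 'z': -0.0062, 'rx': 0.0001, 'ry': -0.0027, 'rz': 0.0005}
now tip board mm [-52.4 -57.2  -2.2] euler [-2.01  2.49  0.02] F [-0.61 -0.07  0.54] T [ 0.118 -0.244  0.049] [0. 0. 0.]
```

Emit:
send_rows --increments '[{"x": -0.01, "y": 0.001, "z": 0.001, "rx": 0, "ry": -0.0027, "rz": 0.0005, "claw": -1}, {"x": -0.02, "y": 0.001, "z": 0.001, "rx": 0, "ry": -0.0027, "rz": 0.0005, "claw": -1}, {"x": -0.035, "y": 0.001, "z": 0.0005, "rx": 0, "ry": -0.0027, "rz": 0.0005, "claw": -1}, {"x": -0.05, "y": 0.001, "z": -0.0001, "rx": 0, "ry": -0.0027, "rz": 0.0005, "claw": -1}]'

```text
time_s: 14.5
position: [0.4483, -0.1124, 0.0422]
tool_rot: [0.018, 1.0, 0.0, -0.018]
ft_force: [-2.1, 0.9, -1.0]
opening: 0.0136
```

```bash
python3 mv.py 0 -57 -1.8 2 0 4
python3 - <<'E'
from h import *
c=cam("top");crop(c,300,140,440,260,5,"i_t");s=cam("side");crop(s,230,110,400,250,4,"i_s")
E
```

```text
14.7 {'x': -0.0785, 'y': 0.0, 'z': -0.0027, 'rx': 0.0001, 'ry': 0.0, 'rz': 0.0001}
now tip board mm [-31.4 -57.   -1.8] euler [-2.09  2.    0.02] F [-0.45  0.41 -0.98] T [ 0.058 -0.216 -0.001] [1.1 0.7 0.2]
```

View pics/i_t.png

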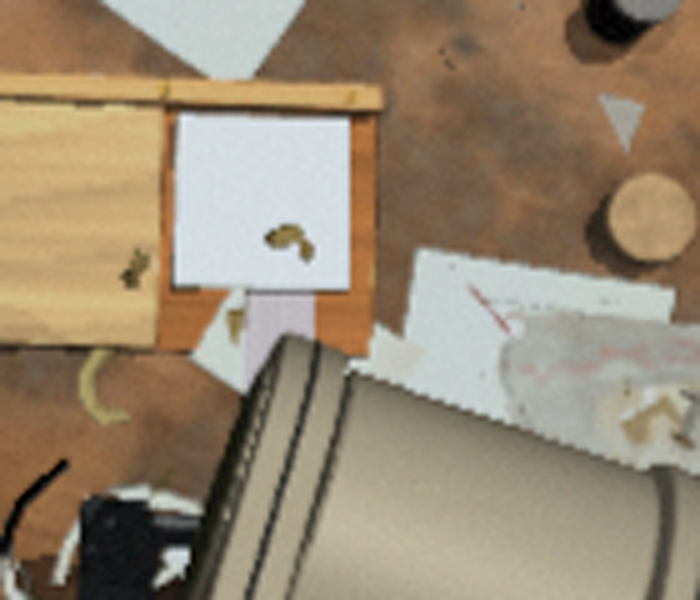

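View pics/i_s.png

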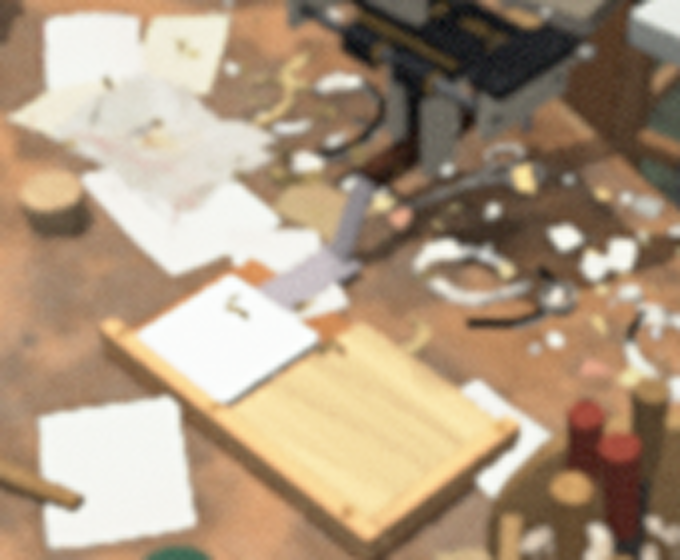

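The tile hasn't moved (still 174–350 × 112–290 in the crop) and the blade tip is already 10 mm past its front edge, so it has entered the gap. Its right edge is about 5 mm from the outer rib. I'll continue in.

Emit:
send_rows --increments '[{"x": -0.02, "y": 0, "z": -0.0007, "rx": 0, "ry": 0, "rz": 0, "claw": -1}, {"x": -0.04, "y": 0, "z": -0.0014, "rx": 0, "ry": 0, "rz": 0, "claw": -1}, {"x": -0.06, "y": 0, "z": -0.0021, "rx": 0, "ry": 0, "rz": 0, "claw": -1}, {"x": -0.08, "y": 0, "z": -0.0028, "rx": 0, "ry": 0, "rz": 0, "claw": -1}, {"x": -0.08, "y": 0, "z": -0.0028, "rx": 0, "ry": 0, "rz": 0, "claw": -1}]'

```text
time_s: 15.42
position: [0.4805, -0.1136, 0.0422]
tool_rot: [0.018, 1.0, 0.0, -0.017]
ft_force: [0.7, 0.4, -0.7]
opening: 0.0139
```

```bash
python3 mv.py 25 -57 -1.6 2 0 4
```

```text
15.62 {'x': -0.0621, 'y': -0.0001, 'z': -0.0029, 'rx': 0.0001, 'ry': -0.0001, 'rz': 0.0001}
now tip board mm [  0.1 -56.9  -1.9] euler [-2.09  2.01  0.02] F [ 0.25  0.3  -0.73] T [ 0.055 -0.322 -0.017] [0.4 0.3 0.1]
```

Emit:
send_rows --increments '[{"x": -0.02, "y": 0, "z": -0.001, "rx": 0, "ry": 0, "rz": 0, "claw": -1}, {"x": -0.04, "y": 0, "z": -0.002, "rx": 0, "ry": 0, "rz": 0, "claw": -1}, {"x": -0.06, "y": 0, "z": -0.003, "rx": 0, "ry": 0, "rz": 0, "claw": -1}, {"x": -0.06, "y": 0, "z": -0.003, "rx": 0, "ry": 0, "rz": 0, "claw": -1}]'

```text
time_s: 16.12
position: [0.5046, -0.1144, 0.0425]
tool_rot: [0.018, 1.0, 0.0, -0.017]
ft_force: [-0.0, -1.4, -1.2]
opening: 0.0139
```

```bash
python3 mv.py 25 -57 -1.6 2 0 4;python3 - <<'E'
from h import *
c=cam("top");crop(c,300,140,440,260,5,"j_t");s=cam("side");crop(s,230,110,400,250,4,"j_s")
E
```

```text
16.32 {'x': -0.0018, 'y': -0.0001, 'z': -0.0, 'rx': 0.0001, 'ry': -0.0, 'rz': 0.0001}
now tip board mm [ 24.3 -56.9  -1.6] euler [-2.09  2.    0.02] F [ 0.28 -0.49 -1.32] T [ 0.068 -0.295  0.003] [0.5 0.6 0.4]
```

View pics/j_t.png

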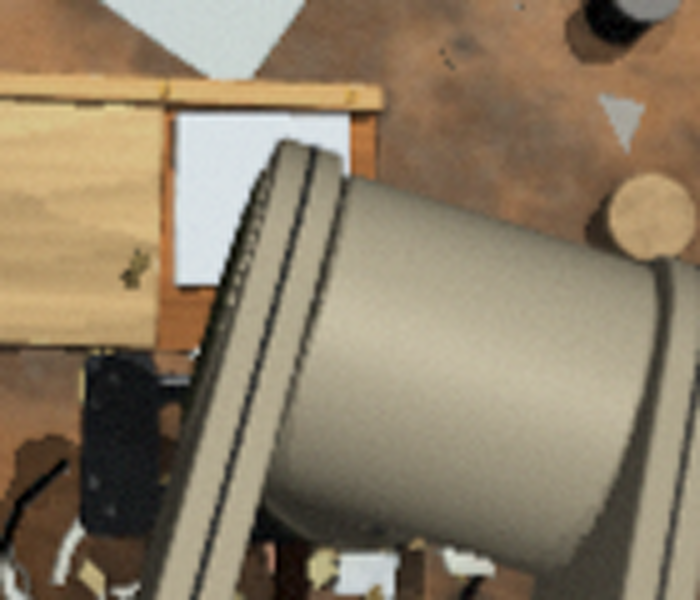

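View pics/j_s.png

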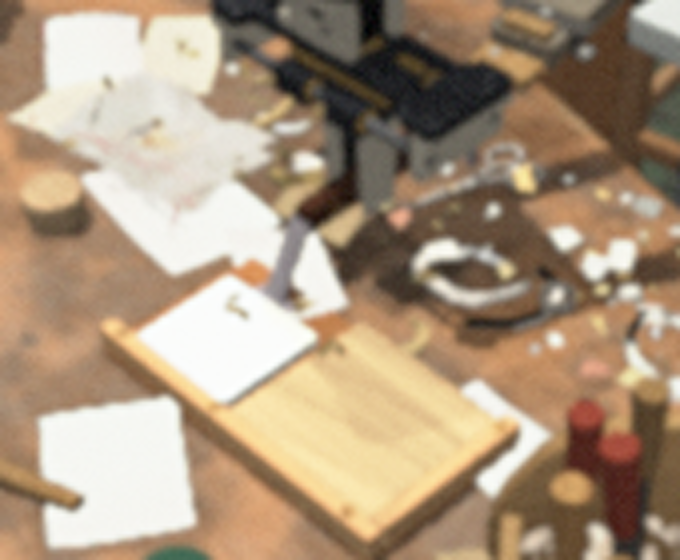

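The blade is in to mid-tile and beyond, with the tile flat and in place (side view (230,340), front corner at (318,340)). Next I'll compute the tip-up path: lift and roll together about the step's foot.

```bash
cat > tip.py <<'E'
import sys
from h import *
TX=float(sys.argv[1]); W=[]
P,Mm,F,sp,sf,T=avg(3)
def pt(cy,cz,roll,bend=1.6):
    S=spat(BY,2,roll); n=S[:,2]; return tcp_for(bw(TX/1e3,cy/1e3,cz/1e3)-n*bend/1e3,S),S@S2T
def out(lab,cy,cz,roll):
    p,M=pt(cy,cz,roll); q,e=ik(p,M,get_obs()["joint_positions"]); d=rows(p,M,P,Mm); print(lab,round(cy,1),round(cz,1),{k:round(v,3) for k,v in d.items()},"ik",round(e,3))
for a in sys.argv[2:]:
    if a.startswith("L"):  # left-edge target with roll: Ly,z,roll
        ly,lz,ro=[float(v) for v in a[1:].split(",")]; r=np.radians(-ro); out(a,ly-16*np.cos(r),lz+16*np.sin(r),ro)
    else:
        th=float(a); t=np.radians(th); yp=min(-6,-9*np.sin(t)); r=51-5*min(th,45)/45
        out(a,yp-r*np.cos(t)+.5*np.sin(t),r*np.sin(t)+.5*np.cos(t),-th)
print("t",get_obs()["time_s"],"F",F.round(2),"T",T.round(3)); S=Mm@S2T; tp=P+S@(OFF+[.15,0,-.05+.0016]); print("tip board",(R.from_euler("z",-BY,degrees=True).as_matrix()@(tp-BO)*1e3).round(1),R.from_matrix(S).as_euler("ZYX",degrees=True).round(1))
E
python3 tip.py 25 4 8 12 16 20
```

```text
4 -56.4 4.0 {'x': -0.003, 'y': 0.007, 'z': -0.01, 'rx': 0.022, 'ry': -0.0, 'rz': 0.0} ik 0.0
8 -55.6 7.5 {'x': -0.002, 'y': 0.014, 'z': -0.018, 'rx': 0.044, 'ry': -0.0, 'rz': 0.0} ik 0.0
12 -54.5 10.8 {'x': -0.002, 'y': 0.022, 'z': -0.025, 'rx': 0.067, 'ry': -0.0, 'rz': 0.0} ik 0.0
16 -53.2 14.0 {'x': -0.002, 'y': 0.031, 'z': -0.032, 'rx': 0.089, 'ry': -0.0, 'rz': 0.0} ik 0.0
20 -51.7 17.2 {'x': -0.001, 'y': 0.04, 'z': -0.038, 'rx': 0.111, 'ry': -0.0, 'rz': 0.0} ik 0.0
t 16.575 F [ 0.76  0.01 -1.91] T [ 0.064 -0.268  0.013]
tip board [ 23.9 -57.    0.1] [-2.1  2.   0. ]
```

Emit:
send_rows --increments '[{"x": -0.002, "y": 0.007, "z": -0.01, "rx": 0.022, "ry": 0, "rz": 0, "claw": -1}, {"x": -0.002, "y": 0.014, "z": -0.018, "rx": 0.044, "ry": 0, "rz": 0, "claw": -1}, {"x": -0.002, "y": 0.022, "z": -0.025, "rx": 0.067, "ry": 0, "rz": 0, "claw": -1}, {"x": -0.002, "y": 0.031, "z": -0.032, "rx": 0.089, "ry": 0, "rz": 0, "claw": -1}, {"x": -0.001, "y": 0.04, "z": -0.038, "rx": 0.111, "ry": 0, "rz": 0, "claw": -1}]'

```text
time_s: 17.2
position: [0.5052, -0.0984, 0.0579]
tool_rot: [0.015, 0.984, -0.174, -0.02]
ft_force: [-0.9, 0.5, -2.3]
opening: 0.0133
```

```bash
python3 tip.py 25 24 28 32 36 40
python3 - <<'E'
from h import *
s=cam("side");crop(s,230,110,400,250,4,"k_s")
E
```

```text
24 -50.0 20.1 {'x': -0.001, 'y': 0.005, 'z': -0.008, 'rx': 0.022, 'ry': -0.0, 'rz': 0.0} ik 0.0
28 -48.0 22.9 {'x': -0.001, 'y': 0.012, 'z': -0.016, 'rx': 0.044, 'ry': -0.0, 'rz': 0.0} ik 0.0
32 -46.0 25.6 {'x': -0.0, 'y': 0.02, 'z': -0.023, 'rx': 0.066, 'ry': -0.0, 'rz': 0.0} ik 0.0
36 -43.7 28.0 {'x': -0.0, 'y': 0.029, 'z': -0.029, 'rx': 0.088, 'ry': -0.0, 'rz': 0.0} ik 0.0
40 -41.3 30.3 {'x': -0.0, 'y': 0.038, 'z': -0.035, 'rx': 0.111, 'ry': -0.0, 'rz': 0.0} ik 0.0
t 17.35 F [-0.35  0.51 -2.55] T [ 0.33  -0.037 -0.054]
tip board [ 24.5 -50.8  16.9] [ -2.1   2.  -20.1]
```

View pics/k_s.png

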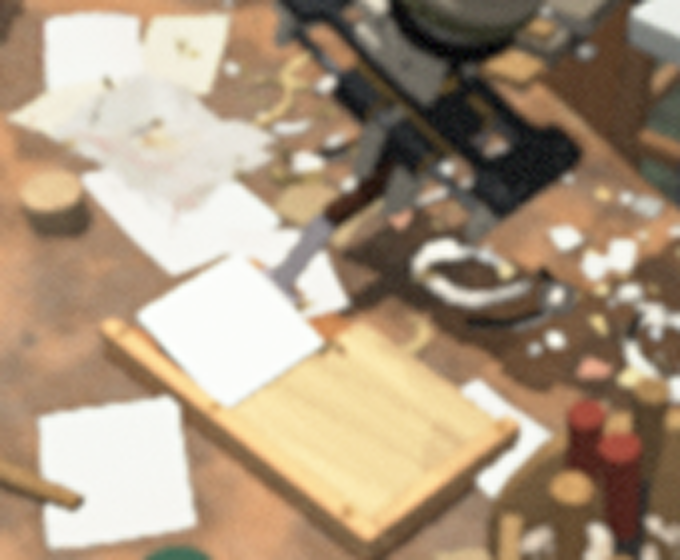

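The tile is rising at its outer edge, with its top corner now at (235,257), and pivoting at the step side. I'll carry on to 40°.

Emit:
send_rows --increments '[{"x": -0.001, "y": 0.005, "z": -0.008, "rx": 0.022, "ry": 0, "rz": 0, "claw": -1}, {"x": -0.001, "y": 0.012, "z": -0.016, "rx": 0.044, "ry": 0, "rz": 0, "claw": -1}, {"x": 0, "y": 0.02, "z": -0.023, "rx": 0.066, "ry": 0, "rz": 0, "claw": -1}, {"x": 0, "y": 0.029, "z": -0.029, "rx": 0.088, "ry": 0, "rz": 0, "claw": -1}, {"x": 0, "y": 0.038, "z": -0.035, "rx": 0.111, "ry": 0, "rz": 0, "claw": -1}]'

```text
time_s: 18.02
position: [0.5065, -0.0801, 0.066]
tool_rot: [0.012, 0.94, -0.341, -0.023]
ft_force: [0.1, -0.9, -1.0]
opening: 0.0135
```

```bash
python3 tip.py 25 44 48 52 56
python3 - <<'E'
from h import *
s=cam("side");crop(s,230,110,400,250,4,"k2_s")
E
```

```text
44 -39.1 32.4 {'x': 0.0, 'y': 0.007, 'z': -0.009, 'rx': 0.022, 'ry': -0.001, 'rz': 0.0} ik 0.0
48 -37.1 34.5 {'x': 0.001, 'y': 0.013, 'z': -0.016, 'rx': 0.044, 'ry': -0.001, 'rz': 0.0} ik 0.0
52 -35.0 36.6 {'x': 0.001, 'y': 0.019, 'z': -0.022, 'rx': 0.067, 'ry': -0.001, 'rz': 0.0} ik 0.0
56 -32.8 38.4 {'x': 0.001, 'y': 0.026, 'z': -0.028, 'rx': 0.089, 'ry': -0.001, 'rz': 0.0} ik 0.0
t 18.175 F [-0.82 -0.37 -1.57] T [ 0.433 -0.089 -0.143]
tip board [ 25.  -42.2  29.8] [ -2.1   2.1 -40. ]
```

View pics/k2_s.png

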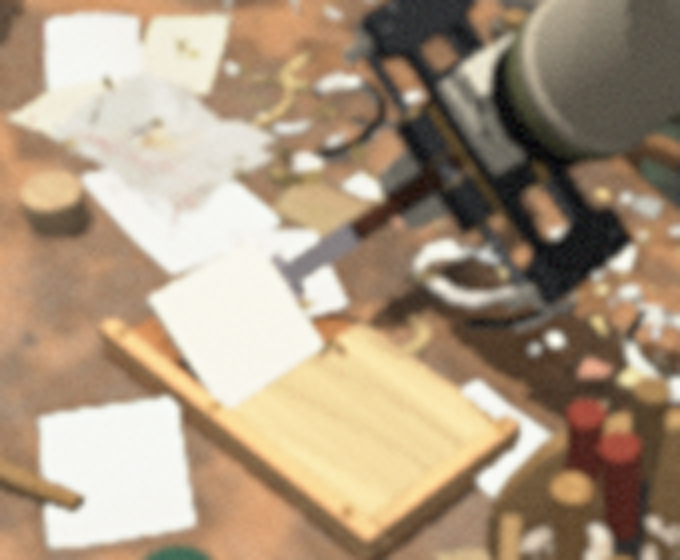

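```bash
python3 tip.py 25 48 L-22.5,26,-50 L-19,31,-50 L-14,35.5,-50 L-7,38,-50 | grep -v "^t"
```

```text
48 -37.1 34.5 {'x': 0.002, 'y': 0.015, 'z': -0.016, 'rx': 0.045, 'ry': -0.0, 'rz': 0.0} ik 0.0
L-22.5,26,-50 -32.8 38.3 {'x': 0.002, 'y': 0.02, 'z': -0.029, 'rx': 0.057, 'ry': -0.0, 'rz': 0.0} ik 0.0
L-19,31,-50 -29.3 43.3 {'x': 0.002, 'y': 0.018, 'z': -0.044, 'rx': 0.057, 'ry': -0.0, 'rz': 0.0} ik 0.0
L-14,35.5,-50 -24.3 47.8 {'x': 0.003, 'y': 0.021, 'z': -0.061, 'rx': 0.057, 'ry': -0.0, 'rz': 0.0} ik 0.0
L-7,38,-50 -17.3 50.3 {'x': 0.003, 'y': 0.03, 'z': -0.077, 'rx': 0.057, 'ry': -0.0, 'rz': 0.0} ik 0.0
```

Emit:
send_rows --increments '[{"x": 0.002, "y": 0.008, "z": -0.009, "rx": 0.023, "ry": 0, "rz": 0, "claw": -1}, {"x": 0.002, "y": 0.015, "z": -0.016, "rx": 0.045, "ry": 0, "rz": 0, "claw": -1}, {"x": 0.002, "y": 0.02, "z": -0.029, "rx": 0.057, "ry": 0, "rz": 0, "claw": -1}, {"x": 0.002, "y": 0.018, "z": -0.044, "rx": 0.057, "ry": 0, "rz": 0, "claw": -1}]'

```text
time_s: 18.88
position: [0.5061, -0.0624, 0.0742]
tool_rot: [0.009, 0.906, -0.424, -0.024]
ft_force: [0.3, -0.6, -1.7]
opening: 0.0134
```

```bash
python3 tip.py 25  L-19,31,-50 L-14,35.5,-50 L-7,38,-50 L-2,38,-50
python3 - <<'E'
from h import *
s=cam("side");crop(s,230,110,400,250,4,"k3_s")
E
```

```text
L-19,31,-50 -29.3 43.3 {'x': 0.001, 'y': -0.0, 'z': 0.002, 'rx': -0.001, 'ry': 0.0, 'rz': 0.0} ik 0.0
L-14,35.5,-50 -24.3 47.8 {'x': 0.002, 'y': -0.001, 'z': -0.015, 'rx': -0.001, 'ry': 0.0, 'rz': 0.0} ik 0.0
L-7,38,-50 -17.3 50.3 {'x': 0.002, 'y': 0.006, 'z': -0.032, 'rx': -0.001, 'ry': 0.0, 'rz': 0.0} ik 0.0
L-2,38,-50 -12.3 50.3 {'x': 0.002, 'y': 0.014, 'z': -0.042, 'rx': -0.001, 'ry': 0.0, 'rz': 0.0} ik 0.0
t 19.025 F [ 0.15 -0.02 -1.26] T [ 0.604 -0.108 -0.03 ]
tip board [ 25.5 -28.6  43.8] [ -2.1   2.  -50.1]
```

View pics/k3_s.png

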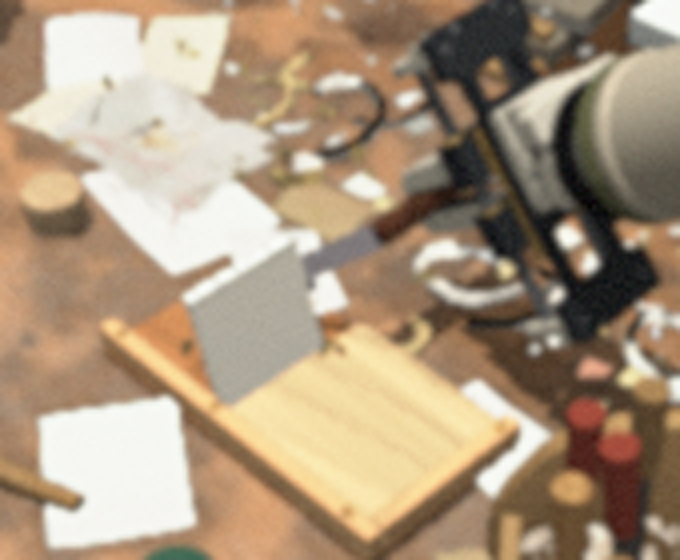

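The tile now stands near 75°, its shaded face visible at (255,325). Next comes a gentle push over the step's edge.

Emit:
send_rows --increments '[{"x": 0.001, "y": 0, "z": -0.008, "rx": 0, "ry": 0, "rz": 0, "claw": -1}, {"x": 0.002, "y": -0.001, "z": -0.015, "rx": 0, "ry": 0, "rz": 0, "claw": -1}, {"x": 0.002, "y": 0.006, "z": -0.032, "rx": 0, "ry": 0, "rz": 0, "claw": -1}, {"x": 0.002, "y": 0.014, "z": -0.042, "rx": 0, "ry": 0, "rz": 0, "claw": -1}]'

```text
time_s: 19.58
position: [0.5067, -0.0455, 0.0813]
tool_rot: [0.009, 0.905, -0.424, -0.023]
ft_force: [-0.6, -0.3, -1.5]
opening: 0.0137
```

```bash
python3 tip.py 25  L3,38,-50 L8,38,-50 L13,37,-50
python3 - <<'E'
from h import *
s=cam("side");crop(s,230,110,400,250,4,"k4_s")
E
```

```text
L3,38,-50 -7.3 50.3 {'x': -0.001, 'y': 0.006, 'z': -0.009, 'rx': -0.001, 'ry': 0.0, 'rz': 0.0} ik 0.0
L8,38,-50 -2.3 50.3 {'x': -0.001, 'y': 0.015, 'z': -0.019, 'rx': -0.001, 'ry': 0.0, 'rz': 0.0} ik 0.0
L13,37,-50 2.7 49.3 {'x': -0.001, 'y': 0.025, 'z': -0.027, 'rx': -0.001, 'ry': 0.0, 'rz': 0.0} ik 0.0
t 19.725 F [ 0.01  0.11 -1.49] T [ 0.597 -0.168  0.001]
tip board [ 24.7 -11.7  50. ] [ -2.1   2.  -50.2]
```

View pics/k4_s.png

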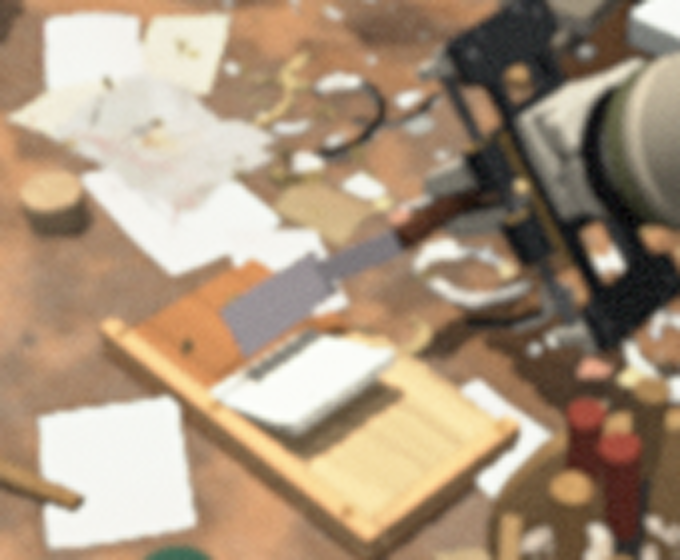

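Run:
```python
from h import *
c=cam("top");crop(c,260,140,400,250,5,"k5_t");s=cam("side");crop(s,230,110,400,250,4,"k5_s");print(get_obs()["time_s"])
```

```text
19.875
```

View pics/k5_s.png

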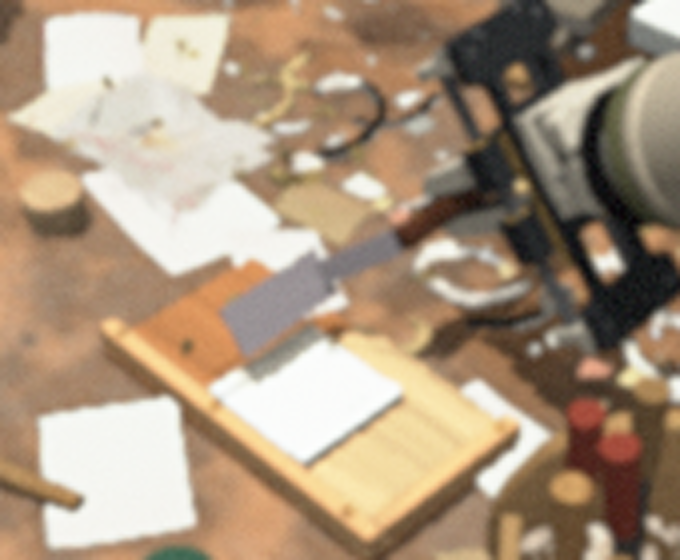

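View pics/k5_t.png

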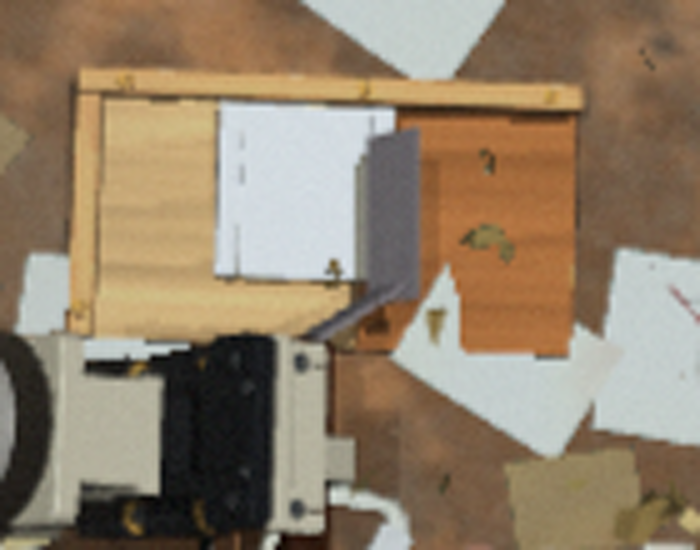

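The tile lies flat on the raised bed with its ribs up (top view (217–395, 103–278)), about 50 mm from the side rail. I'll back off, level the blade and lower it beside the tile's edge.

```bash
sed 's/TX=float/TX=float/' tip.py >/dev/null
cat > c.py <<'E'
import sys; sys.argv=[sys.argv[0],sys.argv[1]]+sys.argv[2:]
args=sys.argv[2:]; sys.argv=sys.argv[:2]
exec(open("tip.py").read())
for a in args:
    y,z,r=[float(v) for v in a.split(",")]; out(a,y,z,r)
E
python3 c.py 22 -26,54,-42 -38,54,-32 -38,50,-23 -38,46,-14 -38,42,-5
```

```text
t 20.025 F [ 0.21  0.17 -1.58] T [ 0.608 -0.175 -0.015]
tip board [ 24.4 -12.7  49.7] [ -2.1   2.  -50.2]
-26,54,-42 -26.0 54.0 {'x': 0.006, 'y': -0.04, 'z': 0.02, 'rx': -0.046, 'ry': -0.0, 'rz': 0.0} ik 0.0
-38,54,-32 -38.0 54.0 {'x': 0.006, 'y': -0.073, 'z': 0.046, 'rx': -0.101, 'ry': -0.0, 'rz': 0.0} ik 0.0
-38,50,-23 -38.0 50.0 {'x': 0.006, 'y': -0.076, 'z': 0.057, 'rx': -0.151, 'ry': -0.0, 'rz': 0.0} ik 0.0
-38,46,-14 -38.0 46.0 {'x': 0.006, 'y': -0.079, 'z': 0.07, 'rx': -0.201, 'ry': -0.0, 'rz': 0.0} ik 0.0
-38,42,-5 -38.0 42.0 {'x': 0.005, 'y': -0.081, 'z': 0.084, 'rx': -0.251, 'ry': -0.0, 'rz': 0.0} ik 0.0
```

Emit:
send_rows --increments '[{"x": 0.006, "y": -0.04, "z": 0.02, "rx": -0.046, "ry": 0, "rz": 0, "claw": -1}, {"x": 0.006, "y": -0.073, "z": 0.046, "rx": -0.1, "ry": 0, "rz": 0, "claw": -1}, {"x": 0.006, "y": -0.076, "z": 0.057, "rx": -0.15, "ry": 0, "rz": 0, "claw": -1}, {"x": 0.006, "y": -0.079, "z": 0.07, "rx": -0.2, "ry": 0, "rz": 0, "claw": -1}, {"x": 0.006, "y": -0.081, "z": 0.084, "rx": -0.251, "ry": 0, "rz": 0, "claw": -1}]'

```text
time_s: 20.65
position: [0.5031, -0.0929, 0.0858]
tool_rot: [0.017, 0.999, -0.041, -0.017]
ft_force: [-0.7, -0.4, -1.7]
opening: 0.0134
```

```bash
python3 c.py 22 -38,40,0 -38,25,0 -38,11.5,0
python3 - <<'E'
from h import *
c=cam("top");crop(c,260,140,400,250,5,"n_t");s=cam("side");crop(s,230,110,400,250,4,"n_s");print(get_obs()["time_s"])
E
```

```text
t 20.8 F [-0.2  -1.64 -1.2 ] T [ 0.065 -0.145 -0.007]
tip board [ 22.6 -40.6  43.9] [-2.2  1.8 -4.7]
-38,40,0 -38.0 40.0 {'x': 0.001, 'y': -0.0, 'z': 0.009, 'rx': -0.026, 'ry': 0.001, 'rz': -0.001} ik 0.0
-38,25,0 -38.0 25.0 {'x': -0.0, 'y': 0.003, 'z': 0.046, 'rx': -0.026, 'ry': 0.001, 'rz': -0.001} ik 0.0
-38,11.5,0 -38.0 11.5 {'x': -0.001, 'y': 0.006, 'z': 0.08, 'rx': -0.026, 'ry': 0.001, 'rz': -0.001} ik 0.0
20.9
```

View pics/n_t.png

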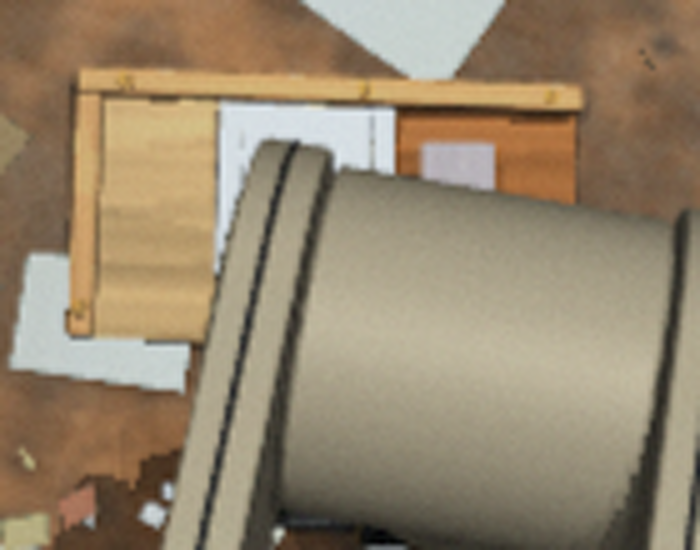

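View pics/n_s.png

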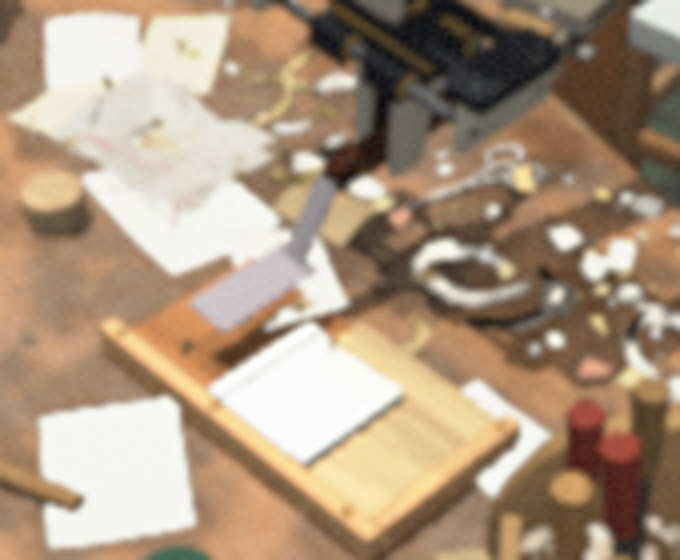

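The tile's right edge is at 396 and the blade's left edge at 420, so there's clear space between them. Now lowering beside it.

Emit:
send_rows --increments '[{"x": 0.001, "y": 0, "z": 0.02, "rx": -0.026, "ry": 0.001, "rz": 0, "claw": -1}, {"x": 0, "y": 0.001, "z": 0.045, "rx": -0.026, "ry": 0.001, "rz": 0, "claw": -1}, {"x": -0.001, "y": 0.002, "z": 0.07, "rx": -0.026, "ry": 0.001, "rz": 0, "claw": -1}, {"x": -0.001, "y": 0.003, "z": 0.08, "rx": -0.026, "ry": 0.001, "rz": 0, "claw": -1}, {"x": -0.001, "y": 0.003, "z": 0.08, "rx": -0.026, "ry": 0.001, "rz": 0, "claw": -1}]'

```text
time_s: 21.52
position: [0.5013, -0.0935, 0.0519]
tool_rot: [0.018, 1.0, -0.003, -0.02]
ft_force: [0.8, -0.3, -1.7]
opening: 0.0134
```

```bash
python3 c.py 22 -30,11.5,0 0,11.5,0 20,11.5,0
python3 - <<'E'
from h import *
s=cam("side");crop(s,230,110,400,250,4,"o_s");print(get_obs()["time_s"])
E
```

```text
t 21.675 F [ 0.2  -0.07 -1.25] T [ 0.061 -0.179 -0.007]
tip board [ 20.8 -36.5   9.4] [-2.1  2.2 -0.4]
-30,11.5,0 -30.0 11.5 {'x': -0.002, 'y': 0.016, 'z': -0.004, 'rx': -0.002, 'ry': -0.001, 'rz': 0.0} ik 0.0
0,11.5,0 0.0 11.5 {'x': -0.002, 'y': 0.091, 'z': -0.005, 'rx': -0.002, 'ry': -0.001, 'rz': 0.0} ik 0.0
20,11.5,0 20.0 11.5 {'x': -0.003, 'y': 0.141, 'z': -0.005, 'rx': -0.002, 'ry': -0.001, 'rz': 0.0} ik 0.0
21.725
```

View pics/o_s.png

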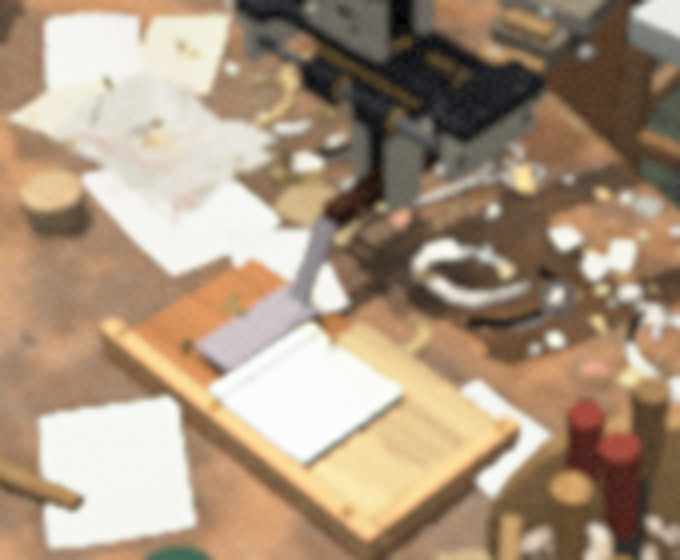

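Emit:
send_rows --increments '[{"x": -0.002, "y": 0.005, "z": -0.005, "rx": -0.002, "ry": -0.001, "rz": 0, "claw": -1}, {"x": -0.002, "y": 0.016, "z": -0.005, "rx": -0.002, "ry": -0.001, "rz": 0, "claw": -1}, {"x": -0.002, "y": 0.027, "z": -0.005, "rx": -0.002, "ry": -0.001, "rz": 0, "claw": -1}, {"x": -0.002, "y": 0.038, "z": -0.005, "rx": -0.002, "ry": -0.001, "rz": 0, "claw": -1}, {"x": -0.002, "y": 0.05, "z": -0.005, "rx": -0.002, "ry": -0.001, "rz": 0, "claw": -1}]'

```text
time_s: 22.35
position: [0.5034, -0.074, 0.0545]
tool_rot: [0.018, 1.0, 0.0, -0.017]
ft_force: [-0.9, -2.1, -0.4]
opening: 0.0132
```

```bash
python3 c.py 22 0,11.5,0 15,11.5,0 20,11.5,0
python3 - <<'E'
from h import *
c=cam("top");crop(c,260,140,400,250,5,"q_t");s=cam("side");crop(s,230,110,400,250,4,"q_s");print(get_obs()["time_s"])
E
```

```text
t 22.5 F [-0.09 -0.95 -0.82] T [-0.198 -0.25  -0.154]
tip board [ 22.  -16.2  12. ] [-2.1  2.   0. ]
0,11.5,0 0.0 11.5 {'x': 0.0, 'y': 0.041, 'z': 0.001, 'rx': 0.0, 'ry': -0.0, 'rz': 0.0} ik 0.0
15,11.5,0 15.0 11.5 {'x': 0.0, 'y': 0.078, 'z': 0.001, 'rx': 0.0, 'ry': -0.0, 'rz': 0.0} ik 0.0
20,11.5,0 20.0 11.5 {'x': 0.0, 'y': 0.091, 'z': 0.001, 'rx': 0.0, 'ry': -0.0, 'rz': 0.0} ik 0.0
22.6
```

View pics/q_s.png

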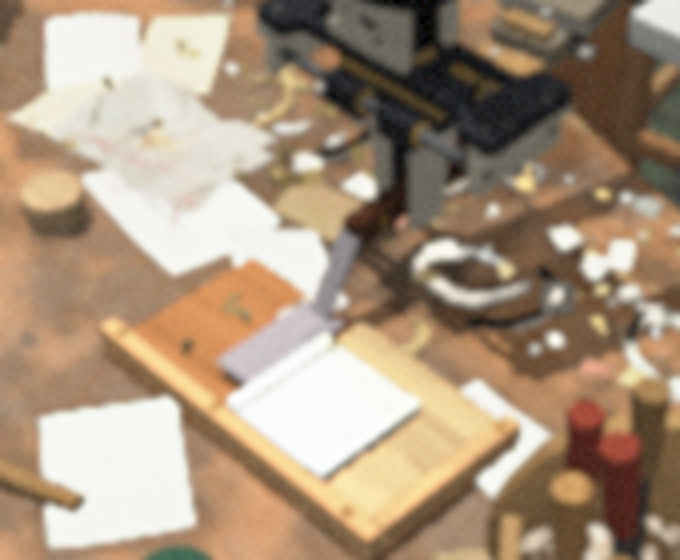

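The blade is pushing the tile squarely, with its near left corner now at (325,472), at about 1 N. I'll continue.

Emit:
send_rows --increments '[{"x": 0, "y": 0.014, "z": 0.001, "rx": 0, "ry": 0, "rz": 0, "claw": -1}, {"x": 0, "y": 0.028, "z": 0.001, "rx": 0, "ry": 0, "rz": 0, "claw": -1}, {"x": 0, "y": 0.042, "z": 0.001, "rx": 0, "ry": 0, "rz": 0, "claw": -1}, {"x": 0, "y": 0.056, "z": 0.001, "rx": 0, "ry": 0, "rz": 0, "claw": -1}, {"x": 0, "y": 0.07, "z": 0.001, "rx": 0, "ry": 0, "rz": 0, "claw": -1}]'

```text
time_s: 23.22
position: [0.5043, -0.0457, 0.054]
tool_rot: [0.018, 1.0, 0.0, -0.018]
ft_force: [-0.5, -1.4, -0.9]
opening: 0.0134
```

```bash
python3 c.py 22 15,11.5,0 20,11.5,0
python3 - <<'E'
from h import *
c=cam("top");crop(c,260,140,400,250,5,"r_t");s=cam("side");crop(s,230,110,400,250,4,"r_s");print(get_obs()["time_s"])
E
```

```text
t 23.375 F [-0.22 -0.66 -1.16] T [-0.132 -0.222 -0.108]
tip board [21.9 12.  11.5] [-2.1  2.   0. ]
15,11.5,0 15.0 11.5 {'x': -0.0, 'y': 0.008, 'z': 0.0, 'rx': 0.0, 'ry': -0.0, 'rz': 0.0} ik 0.0
20,11.5,0 20.0 11.5 {'x': -0.0, 'y': 0.02, 'z': 0.0, 'rx': 0.0, 'ry': -0.0, 'rz': 0.0} ik 0.0
23.475
```

View pics/r_s.png

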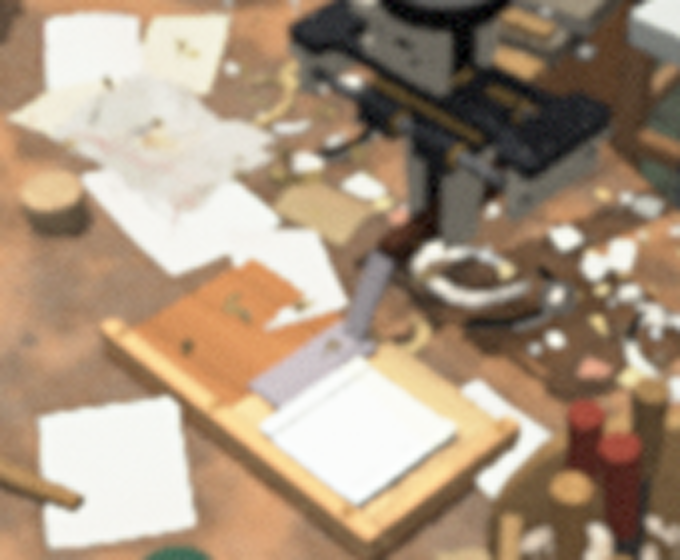

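View pics/r_t.png

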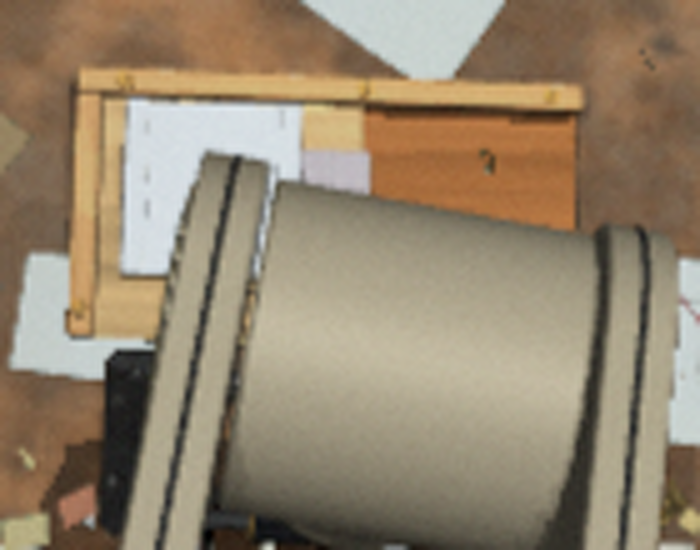

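The gap to the rail is about 21 crop pixels, or 9 mm. I'll close it slowly and watch the force.

Emit:
send_rows --increments '[{"x": 0, "y": 0.007, "z": 0, "rx": 0, "ry": 0, "rz": 0, "claw": -1}, {"x": 0, "y": 0.014, "z": 0, "rx": 0, "ry": 0, "rz": 0, "claw": -1}, {"x": 0, "y": 0.018, "z": 0, "rx": 0, "ry": 0, "rz": 0, "claw": -1}, {"x": 0, "y": 0.018, "z": 0, "rx": 0, "ry": 0, "rz": 0, "claw": -1}]'

```text
time_s: 23.98
position: [0.5046, -0.0389, 0.054]
tool_rot: [0.018, 1.0, 0.0, -0.018]
ft_force: [0.3, -0.7, -1.5]
opening: 0.0135
```

```bash
python3 c.py 22
```

```text
t 24.125 F [ 0.15 -0.62 -1.23] T [-0.044 -0.086 -0.082]
tip board [21.9 18.5 11.5] [-2.1  2.   0. ]
```

Emit:
send_rows --increments '[{"x": 0, "y": 0.0015, "z": 0, "rx": 0, "ry": 0, "rz": 0, "claw": -1}, {"x": 0, "y": 0.0025, "z": 0, "rx": 0, "ry": 0, "rz": 0, "claw": -1}]'

```text
time_s: 24.38
position: [0.5046, -0.038, 0.054]
tool_rot: [0.018, 1.0, 0.0, -0.018]
ft_force: [0.4, -0.7, -1.5]
opening: 0.0138
```

```bash
python3 c.py 22
```

```text
t 24.525 F [ 0.21 -0.27 -1.46] T [-0.125 -0.089 -0.133]
tip board [21.9 19.4 11.5] [-2.1  2.   0. ]
```

Emit:
send_rows --increments '[{"x": 0, "y": 0.001, "z": 0, "rx": 0, "ry": 0, "rz": 0, "claw": -1}, {"x": 0, "y": 0.002, "z": 0, "rx": 0, "ry": 0, "rz": 0, "claw": -1}]'

```text
time_s: 24.78
position: [0.5047, -0.0372, 0.054]
tool_rot: [0.018, 1.0, 0.0, -0.018]
ft_force: [-0.2, -0.9, -1.7]
opening: 0.0136
```

```bash
python3 c.py 22
```

```text
t 24.925 F [ 0.1  -1.18 -1.95] T [-0.125 -0.105 -0.097]
tip board [22.  20.3 11.5] [-2.1  2.   0. ]
```

Emit:
send_rows --increments '[{"x": 0, "y": 0.001, "z": 0, "rx": 0, "ry": 0, "rz": 0, "claw": -1}, {"x": 0, "y": 0.002, "z": 0, "rx": 0, "ry": 0, "rz": 0, "claw": -1}]'

```text
time_s: 25.18
position: [0.5047, -0.0364, 0.054]
tool_rot: [0.018, 1.0, 0.0, -0.018]
ft_force: [-0.5, -1.1, -1.2]
opening: 0.0135
```

```bash
python3 c.py 22
```

```text
t 25.325 F [-0.26 -1.19 -1.38] T [-0.147 -0.117 -0.116]
tip board [22.  21.1 11.5] [-2.1  2.   0. ]
```

Emit:
send_rows --increments '[{"x": 0, "y": 0.001, "z": 0, "rx": 0, "ry": 0, "rz": 0, "claw": -1}, {"x": 0, "y": 0.002, "z": 0, "rx": 0, "ry": 0, "rz": 0, "claw": -1}]'

```text
time_s: 25.58
position: [0.5047, -0.0356, 0.054]
tool_rot: [0.018, 1.0, 0.0, -0.018]
ft_force: [1.4, -1.1, -1.1]
opening: 0.0134
```

```bash
python3 c.py 22
```

```text
t 25.725 F [-0.05 -0.72 -1.16] T [-0.122 -0.107 -0.096]
tip board [21.9 21.9 11.5] [-2.1  2.   0. ]
```

Emit:
send_rows --increments '[{"x": 0, "y": 0.001, "z": 0, "rx": 0, "ry": 0, "rz": 0, "claw": -1}, {"x": 0, "y": 0.002, "z": 0, "rx": 0, "ry": 0, "rz": 0, "claw": -1}]'

```text
time_s: 25.98
position: [0.5048, -0.0348, 0.054]
tool_rot: [0.018, 1.0, 0.0, -0.018]
ft_force: [0.1, -0.8, -2.1]
opening: 0.0138
```

```bash
python3 c.py 22;python3 - <<'E'
from h import *
c=cam("top");crop(c,270,145,350,210,8,"u_t")
E
```

```text
t 26.125 F [-0.09 -1.11 -1.49] T [-0.134 -0.112 -0.088]
tip board [22.  22.7 11.5] [-2.1  2.   0. ]
```

View pics/u_t.png

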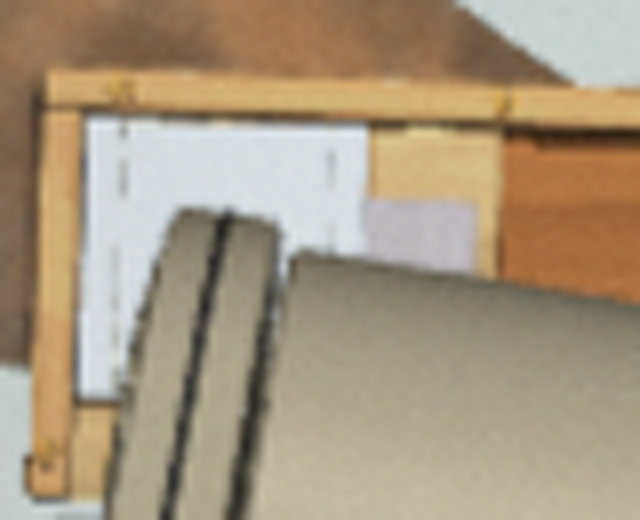

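Emit:
send_rows --increments '[{"x": 0, "y": 0.0006, "z": 0, "rx": 0, "ry": 0, "rz": 0, "claw": -1}, {"x": 0, "y": 0.0012, "z": 0, "rx": 0, "ry": 0, "rz": 0, "claw": -1}]'

```text
time_s: 26.42
position: [0.5048, -0.0343, 0.054]
tool_rot: [0.018, 1.0, 0.0, -0.018]
ft_force: [-0.5, -1.2, -1.9]
opening: 0.0134
```

```bash
python3 c.py 22
```

```text
t 26.575 F [ 0.11 -1.31 -1.58] T [-0.151 -0.074 -0.095]
tip board [21.9 23.1 11.5] [-2.1  2.   0. ]
```

Emit:
send_rows --increments '[{"x": 0, "y": 0.0006, "z": 0, "rx": 0, "ry": 0, "rz": 0, "claw": -1}, {"x": 0, "y": 0.0012, "z": 0, "rx": 0, "ry": 0, "rz": 0, "claw": -1}]'

```text
time_s: 26.82
position: [0.5048, -0.0338, 0.054]
tool_rot: [0.018, 1.0, 0.001, -0.018]
ft_force: [0.4, -0.9, -1.6]
opening: 0.0136
```

```bash
python3 c.py 22
```

```text
t 26.975 F [ 0.49 -0.74 -1.33] T [-0.121 -0.083 -0.109]
tip board [21.9 23.6 11.5] [-2.1  2.   0. ]
```

Emit:
send_rows --increments '[{"x": 0, "y": 0.0006, "z": 0, "rx": 0, "ry": 0, "rz": 0, "claw": -1}, {"x": 0, "y": 0.0012, "z": 0, "rx": 0, "ry": 0, "rz": 0, "claw": -1}]'

```text
time_s: 27.22
position: [0.5048, -0.0334, 0.054]
tool_rot: [0.018, 1.0, 0.0, -0.018]
ft_force: [-0.9, -2.3, -1.3]
opening: 0.0135
```

```bash
python3 c.py 22
```

```text
t 27.375 F [-0.54 -1.98 -1.69] T [-0.291 -0.037 -0.158]
tip board [21.9 24.  11.5] [-2.1  2.   0. ]
```

Emit:
send_rows --increments '[{"x": 0, "y": 0.0006, "z": 0, "rx": 0, "ry": 0, "rz": 0, "claw": -1}, {"x": 0, "y": 0.001, "z": 0, "rx": 0, "ry": 0, "rz": 0, "claw": -1}]'

```text
time_s: 27.62
position: [0.5047, -0.0331, 0.054]
tool_rot: [0.018, 1.0, 0.0, -0.018]
ft_force: [-1.3, -2.6, -1.1]
opening: 0.0134
```

```bash
python3 c.py 22
```

```text
t 27.775 F [-1.37 -2.86 -1.17] T [-0.445  0.106 -0.212]
tip board [21.8 24.3 11.5] [-2.1  2.   0. ]
```

Emit:
send_rows --increments '[{"x": 0, "y": 0.0006, "z": 0, "rx": 0, "ry": 0, "rz": 0, "claw": -1}, {"x": 0, "y": 0.001, "z": 0, "rx": 0, "ry": 0, "rz": 0, "claw": -1}]'

```text
time_s: 28.02
position: [0.5047, -0.0327, 0.054]
tool_rot: [0.018, 1.0, 0.0, -0.018]
ft_force: [-2.9, -2.6, -0.8]
opening: 0.0135
```

```bash
python3 c.py 22
```

```text
t 28.175 F [-2.23 -3.44 -0.44] T [-0.66   0.246 -0.307]
tip board [21.8 24.7 11.5] [-2.1  2.   0. ]
```

Emit:
send_rows --increments '[{"x": 0, "y": 0.0006, "z": 0, "rx": 0, "ry": 0, "rz": 0, "claw": -1}, {"x": 0, "y": 0.0006, "z": 0, "rx": 0, "ry": 0, "rz": 0, "claw": -1}, {"x": 0, "y": 0.0006, "z": 0, "rx": 0, "ry": 0, "rz": 0, "claw": -1}]'

```text
time_s: 28.55
position: [0.5048, -0.0324, 0.054]
tool_rot: [0.018, 1.0, 0.0, -0.018]
ft_force: [-2.9, -4.5, -0.0]
opening: 0.0137
```

Run:
```python
from h import *
p,M,F,sp,sf,T=avg(8); print(get_obs()["time_s"],p.round(4),F.round(2),sf.round(2),T.round(3))
c=cam("top");crop(c,270,145,350,210,8,"v_t");s=cam("side");crop(s,230,110,400,250,4,"v_s")
```

```text
28.95 [ 0.5048 -0.0324  0.054 ] [-3.28 -4.21  0.14] [0.34 0.53 0.35] [-0.826  0.369 -0.33 ]
```

View pics/v_t.png

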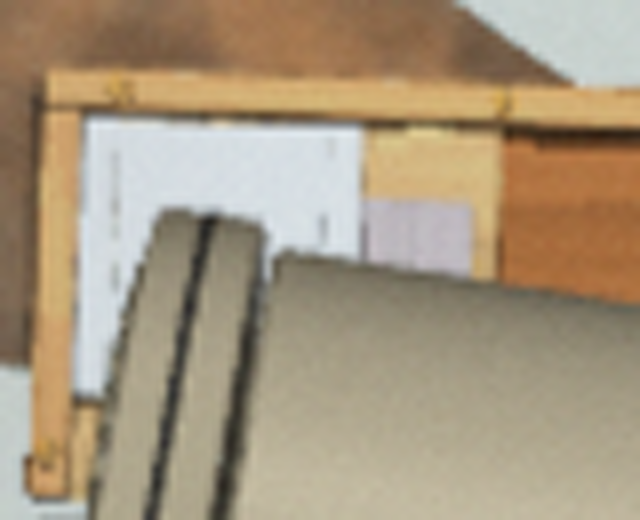

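View pics/v_s.png

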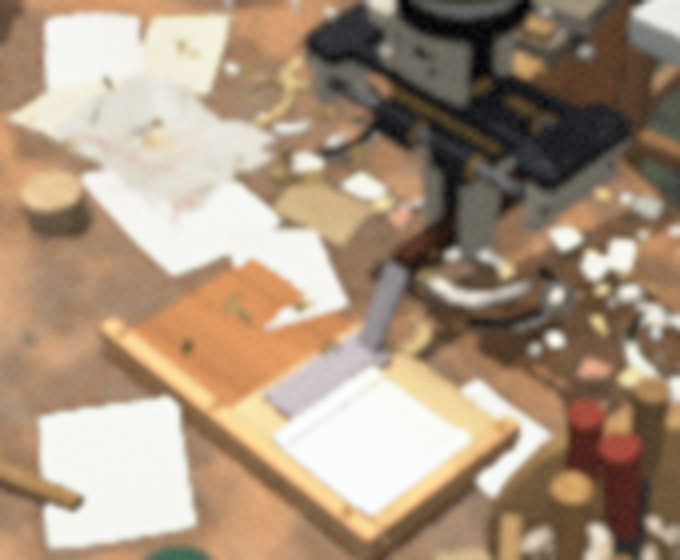

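The pressing force is about 5.5 N in total (4.2 N along y), held for more than 0.4 s with the tile at the rail. Now I'll back off sideways and lift away.

Emit:
send_rows --increments '[{"x": 0, "y": -0.004, "z": 0, "rx": 0, "ry": 0, "rz": 0, "claw": -1}, {"x": 0, "y": -0.015, "z": 0, "rx": 0, "ry": 0, "rz": 0, "claw": -1}, {"x": 0, "y": -0.04, "z": 0, "rx": 0, "ry": 0, "rz": 0, "claw": -1}, {"x": 0, "y": -0.05, "z": -0.06, "rx": 0, "ry": 0, "rz": 0, "claw": -1}, {"x": 0, "y": -0.05, "z": -0.18, "rx": 0, "ry": 0, "rz": 0, "claw": -1}]'

```text
time_s: 29.68
position: [0.5048, -0.0527, 0.1245]
tool_rot: [0.019, 1.0, 0.001, -0.02]
ft_force: [0.8, 0.2, -0.8]
opening: 0.0137
```

Emit:
send_rows --increments '[{"x": 0.1, "y": 0, "z": -0.07, "rx": 0, "ry": -0.01, "rz": 0, "claw": -1}, {"x": 0.15, "y": 0, "z": -0.07, "rx": 0, "ry": -0.011, "rz": 0, "claw": -1}, {"x": 0.15, "y": 0, "z": -0.07, "rx": 0, "ry": -0.011, "rz": 0, "claw": -1}]'

```text
time_s: 30.05
position: [0.4475, -0.0506, 0.1567]
tool_rot: [0.019, 1.0, 0.0, 0.001]
ft_force: [0.9, -0.1, -1.5]
opening: 0.0139
```

Run:
```python
from h import *
o,p,M=state();print(o["time_s"],p,R.from_matrix(M@S2T).as_euler("ZYX",degrees=True).round(2))
c=cam("top");crop(c,260,140,400,250,5,"x_t");cv2.imwrite("pics/x_full.png",c["color"][:,:,::-1]);s=cam("side");crop(s,230,110,400,250,4,"x_s")
```

```text
30.05 [ 0.44747499 -0.05059332  0.15667109] [-2.13 -0.06  0.01]
```

View pics/x_t.png

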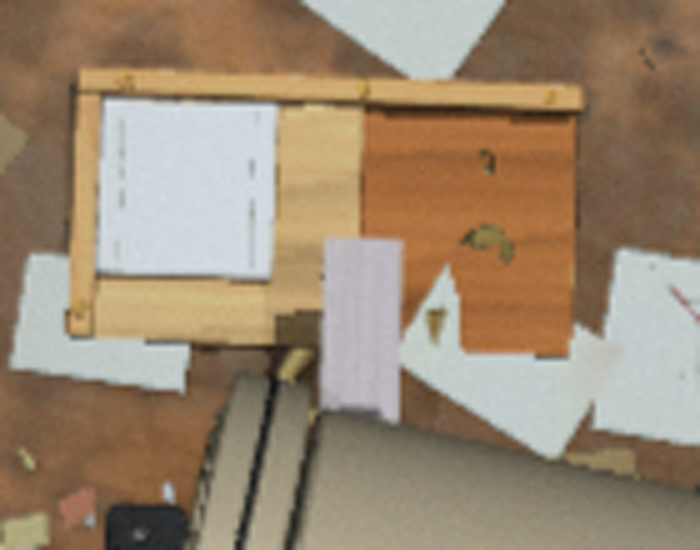

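View pics/x_s.png

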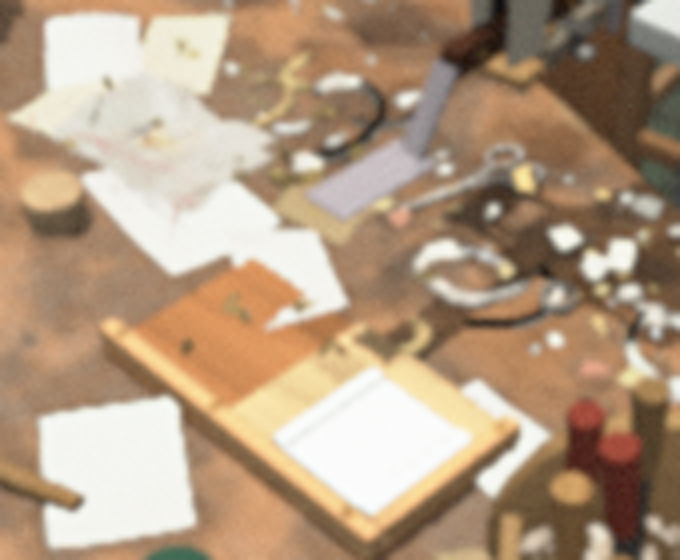

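View pics/x_full.png

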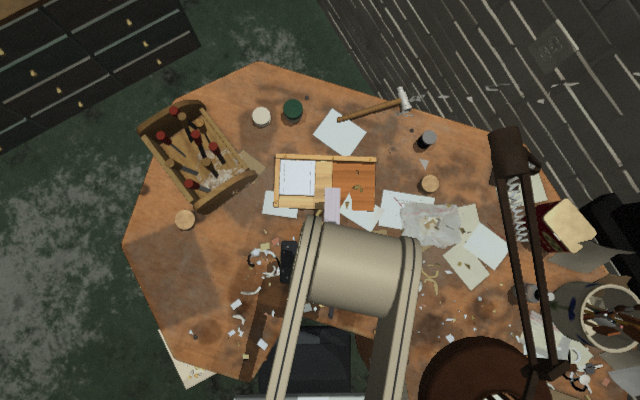

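The tile sits snug against the side rail, in the crop at (98–275, 98–278). It lies parallel to the rail and close to the rear rail. All bystanders look unmoved. Next I'll check a free bench strip for setting the spatula down.

Run:
```python
from h import *
c=cam("top");W=cloud(c)
for az,g in ((-90,(.42,.17)),(-120,(.43,.19)),(-141.2,(.424,.192))):
    a=np.radians(az);d=np.array([np.cos(a),np.sin(a)]);n=np.array([-d[1],d[0]])
    q=W[...,:2]-np.array(g);x=q@d;y=q@n
    for nm,m in (("blade",(x>.07)&(x<.155)&(abs(y)<.02)),("heel",(abs(x+.104)<.012)&(abs(y)<.01))):
        z=W[m][:,2]; z=z[~np.isnan(z)]; print(az,nm,len(z),np.percentile(z,[1,50,99]).round(4))
o,p,M=state(); q=o["joint_positions"]
for pp,az in [([.44,.03,.157],-50),([.42,.17,.157],-90),([.42,.17,.033],-90)]:
    print(rows(pp,spat(az)@S2T)); q,e=ik(np.array(pp),spat(az)@S2T,q);print(q.round(2),e.round(4))
```

```text
-90 blade 790 [-0.0036  0.2825  0.5924]
-90 heel 93 [-0.004  -0.0004  0.0042]
-120 blade 684 [-0.0049  0.0001  0.0085]
-120 heel 92 [-0.005  -0.0005  0.004 ]
-141.2 blade 686 [-0.0045  0.      0.0078]
-141.2 heel 90 [-0.0045 -0.0008  0.005 ]
{'x': 0.028, 'y': 0.2002, 'z': -0.0026, 'rx': 0.0001, 'ry': -0.0002, 'rz': 0.266}
[-0.05 -0.28  1.99  0.    1.43 -0.75] 0.0
{'x': 0.0908, 'y': 0.5481, 'z': -0.0024, 'rx': -0.0, 'ry': -0.0002, 'rz': 0.4882}
[ 0.27 -0.24  1.96  0.    1.42  0.27] 0.0
{'x': 0.0907, 'y': 0.548, 'z': 0.3076, 'rx': -0.0, 'ry': -0.0002, 'rz': 0.4882}
[ 0.27 -0.09  2.07 -0.    1.16  0.27] 0.0
```

Emit:
send_rows --increments '[{"x": 0.006, "y": 0.05, "z": 0, "rx": 0, "ry": 0, "rz": 0.055, "claw": -1}, {"x": 0.012, "y": 0.1, "z": 0, "rx": 0, "ry": 0, "rz": 0.11, "claw": -1}, {"x": 0.018, "y": 0.15, "z": 0, "rx": 0, "ry": 0, "rz": 0.165, "claw": -1}, {"x": 0.024, "y": 0.2, "z": 0, "rx": 0, "ry": 0, "rz": 0.22, "claw": -1}, {"x": 0.03, "y": 0.25, "z": 0, "rx": 0, "ry": 0, "rz": 0.275, "claw": -1}]'

```text
time_s: 30.82
position: [0.4398, 0.0509, 0.1555]
tool_rot: [0.438, 0.899, -0.0, -0.001]
ft_force: [-0.0, -0.4, -2.0]
opening: 0.0138
```

```bash
cat > pl.py <<'E'
from h import *
o,p,M=state();print(o["time_s"],R.from_matrix(M@S2T).as_euler("ZYX",degrees=True).round(2))
for z in(.157,.06,.036): print(rows([.43,.19,z],spat(-120)@S2T))
E
python3 pl.py
```

```text
30.825 [-51.92   0.08  -0.06]
{'x': 0.2889, 'y': 0.1953, 'z': -0.0034, 'rx': -0.0006, 'ry': -0.0002, 'rz': 0.3782}
{'x': 0.2885, 'y': 0.1956, 'z': 0.2391, 'rx': -0.0006, 'ry': -0.0002, 'rz': 0.3782}
{'x': 0.2885, 'y': 0.1956, 'z': 0.2991, 'rx': -0.0006, 'ry': -0.0002, 'rz': 0.3782}
```

Emit:
send_rows --increments '[{"x": 0.06, "y": 0.04, "z": 0, "rx": 0, "ry": 0, "rz": 0.055, "claw": -1}, {"x": 0.12, "y": 0.08, "z": 0, "rx": 0, "ry": 0, "rz": 0.11, "claw": -1}, {"x": 0.18, "y": 0.12, "z": 0, "rx": 0, "ry": 0, "rz": 0.165, "claw": -1}, {"x": 0.23, "y": 0.16, "z": 0, "rx": 0, "ry": 0, "rz": 0.22, "claw": -1}, {"x": 0.29, "y": 0.195, "z": 0, "rx": 0, "ry": 0, "rz": 0.275, "claw": -1}]'

```text
time_s: 31.45
position: [0.4289, 0.1906, 0.1555]
tool_rot: [0.774, 0.633, -0.001, -0.001]
ft_force: [0.5, 0.2, -1.4]
opening: 0.0136
```

Emit:
send_rows --increments '[{"x": 0, "y": 0, "z": 0.05, "rx": 0, "ry": 0, "rz": 0.05, "claw": -1}, {"x": 0, "y": 0, "z": 0.12, "rx": 0, "ry": 0, "rz": 0.1, "claw": -1}, {"x": 0, "y": 0, "z": 0.18, "rx": 0, "ry": 0, "rz": 0.103, "claw": -1}, {"x": 0, "y": 0, "z": 0.2, "rx": 0, "ry": 0, "rz": 0.103, "claw": -1}, {"x": 0, "y": 0, "z": 0.2, "rx": 0, "ry": 0, "rz": 0.103, "claw": -1}]'

```text
time_s: 32.08
position: [0.4283, 0.1895, 0.0756]
tool_rot: [0.864, 0.503, -0.001, -0.001]
ft_force: [0.1, -0.6, -0.7]
opening: 0.0138
```

```bash
python3 pl.py
python3 - <<'E'
from h import *
c=cam("top");cv2.imwrite("pics/y_full.png",c["color"][:,:,::-1])
E
```

```text
32.075 [-1.1962e+02 -6.0000e-02 -1.0000e-01]
{'x': 0.003, 'y': 0.0027, 'z': -0.2034, 'rx': -0.0006, 'ry': 0.0004, 'rz': 0.0021}
{'x': 0.0033, 'y': 0.0032, 'z': 0.0391, 'rx': -0.0006, 'ry': 0.0004, 'rz': 0.0021}
{'x': 0.0033, 'y': 0.0033, 'z': 0.0991, 'rx': -0.0006, 'ry': 0.0004, 'rz': 0.0021}
```

View pics/y_full.png

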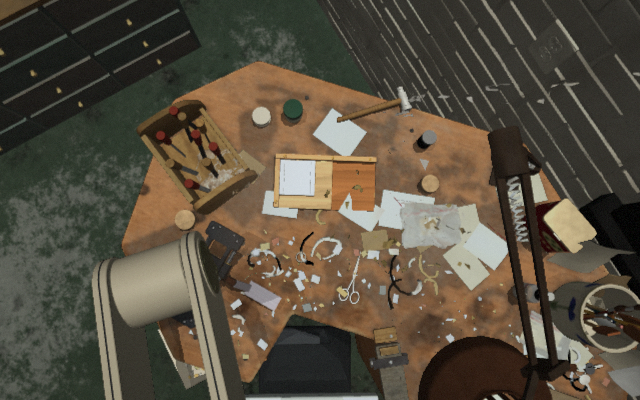

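The blade is over open bench at (258,295), well away from the board and the cork (185,219). Lowering now.

Emit:
send_rows --increments '[{"x": 0, "y": 0, "z": 0.04, "rx": -0.0005, "ry": 0, "rz": 0, "claw": -1}, {"x": 0, "y": 0, "z": 0.08, "rx": -0.0005, "ry": 0, "rz": 0, "claw": -1}, {"x": 0, "y": 0, "z": 0.098, "rx": -0.0005, "ry": 0, "rz": 0, "claw": -1}, {"x": 0, "y": 0, "z": 0.098, "rx": -0.0005, "ry": 0, "rz": 0, "claw": -1}]'

```text
time_s: 32.62
position: [0.4276, 0.1892, 0.0359]
tool_rot: [0.864, 0.503, -0.001, 0.0]
ft_force: [-0.1, 0.5, -1.9]
opening: 0.0136
```

```bash
cat > f.py <<'E'
from h import *
p,M,F,sp,sf,T=avg(4); print(get_obs()["time_s"],p.round(4),F.round(2),T.round(3),R.from_matrix(M@S2T).as_euler("ZYX",degrees=True).round(2))
E
python3 f.py
```

```text
32.825 [0.4282 0.1895 0.0368] [-0.08 -0.06 -1.37] [-0.    -0.054 -0.013] [-1.1965e+02 -2.0000e-02  3.0000e-02]
```

Emit:
send_rows --increments '[{"x": 0, "y": 0, "z": 0.003, "rx": 0, "ry": 0, "rz": 0, "claw": -1}, {"x": 0, "y": 0, "z": 0.006, "rx": 0, "ry": 0, "rz": 0, "claw": -1}]'

```text
time_s: 33.08
position: [0.4286, 0.1896, 0.0347]
tool_rot: [0.864, 0.503, 0.0, 0.0]
ft_force: [-0.7, -0.4, -1.0]
opening: 0.0135
```

```bash
python3 f.py
```

```text
33.275 [0.4284 0.1895 0.0346] [ 0.15 -0.17 -1.4 ] [-0.033 -0.054  0.005] [-1.1964e+02  0.0000e+00  5.0000e-02]
```

Emit:
send_rows --increments '[{"x": 0, "y": 0, "z": 0.0025, "rx": 0, "ry": 0, "rz": 0, "claw": -1}, {"x": 0, "y": 0, "z": 0.0025, "rx": 0, "ry": 0, "rz": 0, "claw": -1}]'

```text
time_s: 33.52
position: [0.4284, 0.1895, 0.0335]
tool_rot: [0.864, 0.503, 0.0, 0.0]
ft_force: [0.9, 0.1, 0.0]
opening: 0.0137
```

```bash
python3 f.py
```

```text
33.725 [0.4285 0.1895 0.0336] [ 0.27  0.26 -0.65] [ 0.024 -0.06  -0.012] [-1.1965e+02  0.0000e+00  5.0000e-02]
```

Emit:
send_rows --increments '[{"x": 0, "y": 0, "z": 0.002, "rx": 0, "ry": 0, "rz": 0, "claw": -1}, {"x": 0, "y": 0, "z": 0.002, "rx": 0, "ry": 0, "rz": 0, "claw": -1}]'

```text
time_s: 33.98
position: [0.4286, 0.1895, 0.0331]
tool_rot: [0.864, 0.503, 0.0, 0.0]
ft_force: [-1.3, -0.8, 3.9]
opening: 0.0135
```

```bash
python3 f.py
```

```text
34.175 [0.4286 0.1895 0.0331] [-1.29 -1.69  4.48] [-0.121  0.215 -0.006] [-1.1965e+02  0.0000e+00  6.0000e-02]
```

It's on the bench. I'll relieve the load slightly, then open.

Emit:
send_rows --increments '[{"x": 0, "y": 0, "z": -0.0012, "rx": 0, "ry": 0, "rz": 0, "claw": -1}, {"x": 0, "y": 0, "z": -0.0012, "rx": 0, "ry": 0, "rz": 0, "claw": -0.6}, {"x": 0, "y": 0, "z": -0.0012, "rx": 0, "ry": 0, "rz": 0, "claw": -0.2}, {"x": 0, "y": 0, "z": -0.0012, "rx": 0, "ry": 0, "rz": 0, "claw": 0.2}, {"x": 0, "y": 0, "z": -0.0012, "rx": 0, "ry": 0, "rz": 0, "claw": 0.2}]'

```text
time_s: 34.8
position: [0.4284, 0.1895, 0.0332]
tool_rot: [0.864, 0.503, 0.0, 0.0]
ft_force: [-0.3, 0.2, -0.3]
opening: 0.0441
```

Emit:
send_rows --increments '[{"x": 0, "y": 0, "z": 0, "rx": 0, "ry": 0, "rz": 0, "claw": 0.2}, {"x": 0, "y": 0, "z": 0, "rx": 0, "ry": 0, "rz": 0, "claw": 0.2}, {"x": 0, "y": 0, "z": -0.05, "rx": 0, "ry": 0, "rz": 0, "claw": 0.2}, {"x": 0, "y": 0, "z": -0.15, "rx": 0, "ry": 0, "rz": 0, "claw": 0.2}, {"x": 0, "y": 0, "z": -0.3, "rx": 0, "ry": 0, "rz": 0, "claw": 0.2}]'

```text
time_s: 35.42
position: [0.4266, 0.189, 0.1526]
tool_rot: [0.864, 0.503, -0.002, -0.0]
ft_force: [1.9, -1.2, 0.4]
opening: 0.0557
```

Emit:
send_rows --increments '[{"x": 0, "y": 0, "z": -0.15, "rx": 0, "ry": 0, "rz": 0, "claw": 0.2}, {"x": 0, "y": 0, "z": -0.3, "rx": 0, "ry": 0, "rz": 0, "claw": 0.2}, {"x": 0, "y": 0, "z": -0.3, "rx": 0, "ry": 0, "rz": 0, "claw": 0.2}]'

```text
time_s: 35.8
position: [0.4309, 0.1905, 0.2796]
tool_rot: [0.864, 0.503, 0.005, 0.002]
ft_force: [0.7, -0.7, -0.8]
opening: 0.056
```

Run:
```python
from h import *
o,p,M=state();print(o["time_s"],p,o["opening"])
c=cam("top");cv2.imwrite("pics/z_full.png",c["color"][:,:,::-1]);crop(c,260,140,400,250,5,"z_t");s=cam("side");cv2.imwrite("pics/z_side.png",s["color"][:,:,::-1])
W=cloud(c)
g=np.array([.4286,.1895]);a=np.radians(-119.65);d=np.array([np.cos(a),np.sin(a)]);n=np.array([-d[1],d[0]]);x=(W[...,:2]-g)@d;y=(W[...,:2]-g)@n
m=(abs(y)<.004)&(x>-.07)&(x<.04);print("handle top z",np.nanmedian(W[m][:,2]),np.polyfit(x[m],W[m][:,2],1))
m=(abs(y)<.01)&(x>.085)&(x<.14);print("blade z",np.nanmedian(W[m][:,2]))
def P(x,y,z): return ray(c,260+(x+.5)/5-.5,140+(y+.5)/5-.5,z)+np.array([.002,.001,0])
for nm,q in(("tile TL",(103,98)),("TR",(276,103)),("BL",(98,274)),("BR",(271,279))):
    w=P(*q,.023)
    print(nm,(R.from_euler("z",-BY,degrees=True).as_matrix()@(w-BO)*1e3).round(1))
```

```text
35.8 [0.43094805 0.19050552 0.27957463] 0.05597729902370954
handle top z 0.6985551351220622 [-1.33898399  0.62437043]
blade z 0.6662009284853131
tile TL [ 42.9 119.1  17. ]
TR [43.2 40.2 17. ]
BL [-37.9 118.5  17. ]
BR [-37.8  40.2  17. ]
```

View pics/z_full.png

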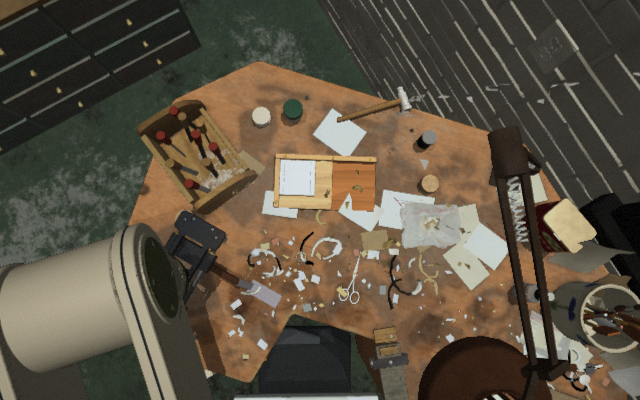

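View pics/z_side.png

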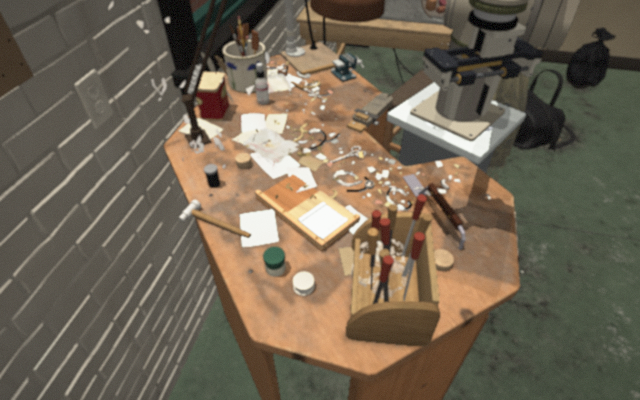

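View pics/z_t.png

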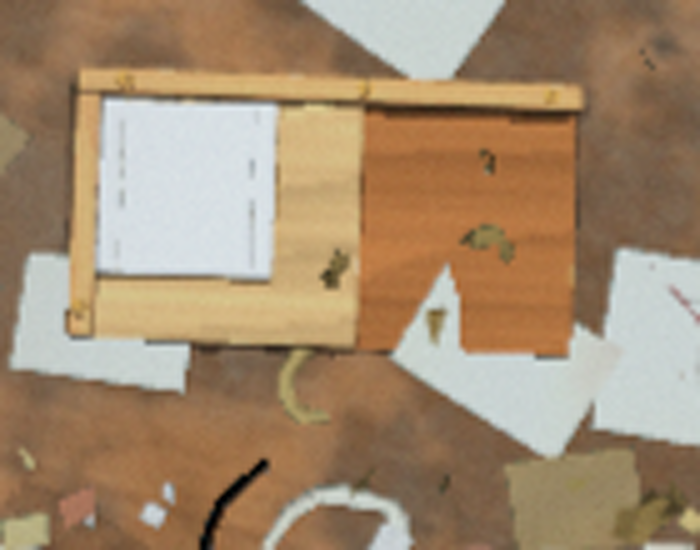

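The tile is home, centred at about x +2.6 mm and y 79.5 mm. The spatula lies at (440,210) in the side view. I'll check that it is level, using the side camera's depth.

Run:
```python
from h import *
s=cam("side");W=cloud(s);crop(s,380,150,490,280,5,"e_s")
g=np.array([.4286,.1895]);a=np.radians(-119.65);d=np.array([np.cos(a),np.sin(a)]);n=np.array([-d[1],d[0]]);x=(W[...,:2]-g)@d;y=(W[...,:2]-g)@n
for lo,hi in((-.07,-.04),(-.04,-.01),(-.01,.02),(.02,.05),(.085,.14)):
    m=(abs(y)<.02)&(x>lo)&(x<hi)&(W[...,2]<.12);z=W[m][:,2];print(lo,m.sum(),np.percentile(z,[50,90,97]).round(4))
```

```text
-0.07 299 [0.0016 0.0615 0.0624]
-0.04 269 [0.0015 0.0612 0.0629]
-0.01 220 [0.002  0.061  0.0626]
0.02 215 [0.0017 0.0613 0.0621]
0.085 222 [0.0022 0.0046 0.0077]
```

View pics/e_s.png

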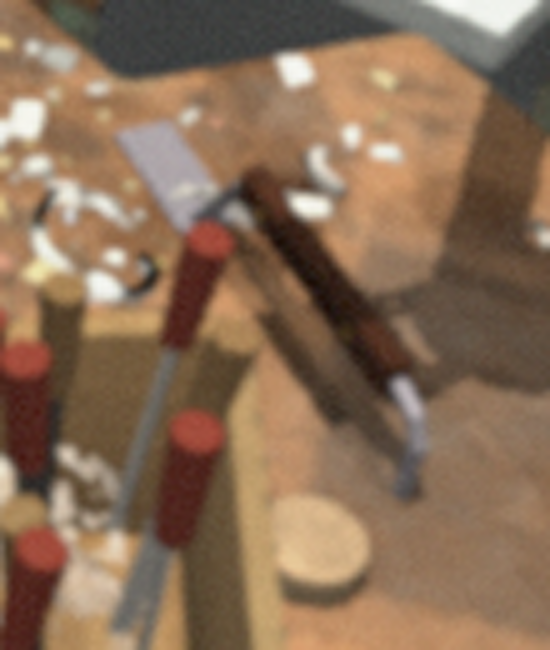

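The spatula stands level: the handle top is at 0.061 m along its whole length, the blade is flat at (165,170) and the heel is on the bench at (408,490). I'm handing in.

```bash
python3 -c "
from cell import *
print(get_obs()['time_s'],hand_in())"
```

```text
the job is handed in; nothing more can be done
35.95 None
```

I handed the job in at about 36 s of the 72 s allowed. The tile is turned over with its ribs up and pressed home against the side rail. The spatula is set down on its blade and heel on the bench, clear of the board. `hand_in()` gives no verdict.

**How it went:** I slid the blade under the tile between its ribs and rolled and lifted it until the tile fell over the step onto the raised bed. I then slid it to the rail with the blade's long edge.

**Last checks:**
- **Tile:** the top camera puts its centre at about x +2.6 mm and y +79.5 mm from the step point, within the limits. It looks flat and parallel to the rail.
- **Spatula:** its handle top reads 61 mm along its whole length, so it lies level.
- **Bystanders:** all five look unmoved in the pictures; I did not measure them again.

**What disagreed or ran off target:**
- **Press force:** it ended at about 4.2 N toward the rail, but about 5.5 N in all because 3.3 N along x built up as well. That is above the 4 N asked, but below the 8 N limit. I did not find the cause of the x force.
- **Camera bias:** the camera read about 2 mm off in x and 1 mm in y against the arm, and I corrected for that.
- **Blade bend:** the two cameras disagreed on it (about 0.5 mm and 2.5 mm). I used about 1.6 mm, found by touching the bay floor.

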